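# Strip the polishing machine: free the taper bobs and seal them in the pail

### The arm

A 7-joint arm with a two-finger parallel gripper is mounted at the origin on the work surface. World frame = base frame: x ahead of the robot, y to its left, z up, the work surface at z = 0. Lengths are in mm, angles in rad, forces in N, time in s.
With the tool pointing down it reaches from about 425 to 875 mm from the base axis. Payload 4.7 kg.
Tool frame: the origin (TCP) lies at the very end of the fingers, on their centre line; the grasp point (between the pads) lies 19 mm behind it; z points along the fingers, y is the line along which they close (so a half turn about z gives the same grasp; the last joint's range is limited). The gripper opens to 87 mm and grips with 3 to 60 N. Pads are 19 mm wide; open, the fingers measure 117 mm over their backs; the gripper's body (75 mm by 190 mm) begins 51 mm behind the grasp point.
Start: joints at [-1.173, 0.321, -0.07, 1.45, 0.023, 1.371, -0.057], TCP at [243.419, 602.721, 222.587] pointing down, gripper open.
Joint ranges: [-2.86, 2.86], [-0.3, 2.09], [-1.38, 1.24], [0.06, 2.45], [-1.56, 4.7], [0.09, 2.05], [-2.69, 2.69]. Speed limits (rad/s): [2.57, 2.57, 3.14, 3.14, 3.14, 3.14, 3.14].

### API

Orientations are given as [roll, pitch, yaw] about the fixed x, y, z axes, in that order (R = Rz(yaw) Ry(pitch) Rx(roll)).
In Python, from plant import manip, cams gives the robot as it stands.
- The arm moves only by the tool step_arm, never from a script. Its argument "deltas" is a list of rows, each a list of 7 numbers: the closure, from -1 (fully open) to 1 (shut), so that 0 is half open, then the shift along the tool's x, y, z in m, then the turn, a rotation vector about the tool's x, y, z in rad. In form: [[fingers, tx, ty, tz, wx, wy, wz], ...]. A call has 1 to 5 rows; each row is the pose to reach, as a shift and turn from the pose commanded when the call began, along the tool's axes at that moment; what a row does not reach only later rows make up. A row lasts 1/10 s, in which the tool goes at most 50 mm and 8.59 degrees, less where a joint would pass 70% of its speed; a pose out of reach is approached as far as the arm can. A call with a gripper value outside its range is refused whole. The fingers move at their own pace and stop on an object; the grip force is fixed at half the most. Time passes only in rows, so rows that repeat a pose let the fingers close. It gives the time, the measured TCP pose, the force, the opening and the grip force at its end, in the units of the state.
- manip.state(): the state, without advancing time (a new reading comes with each control period).
- cams.get_image(name): name is "scene" or "top" or "wrist"; returns (picture, depth): 420x560x3 uint8, red, green, blue; 420x560 float32, mm along the optical axis (not along the pixel's ray), 0 where there is no reading.
- cams.camera_model(name): a dict with "fx", "fy", "cx", "cy" (pixels), "distortion" ([k1, k2, p1, p2, k3] as OpenCV has them; the pictures are not rectified), "origin" and "rotation" of the camera in the world. Camera axes: x right, y up, looking along -z (the intrinsics and any distortion apply to the point x, -y, -z); pixel columns grow to the right and rows downward; lengths in mm; the calibration is good to about 2 mm. A picture is of the moment at which its call begins: read the wrist's pose just before it. camera_model takes no time and is no camera call; for the wrist camera it gives the pose at the moment of the call.
- manip.hand_in(): hands the job in; it is judged then, once.
The state is a dict: "time_s": time; "qpos": joint angles; "qvel": joint speeds; "joint_torque": joint torques, N m; "tcp_pos": TCP position; "tcp_rot": TCP orientation; "contact_force": force on the tool from outside, world axes, zero at the start; "moment": the same for the moment, N m; "grip_width": opening from 0.0 (shut) to 1.0 (fully open); "grip_force": force on a finger pad.
Only numpy, scipy, OpenCV 4.12 (cv2) and the standard library are available. Lean on these libraries where they do the work, as an engineer would, in place of code of your own. Each camera call takes 0.05 s, during which the arm holds its last target. There are 200 camera calls.

### The job

The polishing is done for the day. First turn the ball-shaped speed dial back to zero; then take every felt bob off the machine (each is stuck in its taper, so twist it to break it free before lifting it straight out) and put it in the white pail. Last, put the blue lid on the pail and press it down until it is fully home and level all round; leave the other things on the bench alone.

Things in the scene. Friction and masses are not known exactly. Their poses are not given: they have to be found in the camera images.
- polisher: Blue four-spindle polishing machine, 150 x 450 mm, 65 mm high, fixed; motor at its -y end (125 mm long, top at 92 mm). Origin: centre of its underside; y runs along the row. Steel spindle noses (46 mm diameter, tops 105 mm above the bench) at y = 185, 95, 5 and -85 mm, speed dial at y = -180 mm, all at x = 0. The spindles do not turn; one may be empty.
- speed_dial (a joint): Speed dial angle in rad: 0 = stopped (hard stop, pointer at the thick white mark), 2.4 = full speed; 1.3 to 2.3 at the start. It grows clockwise seen from above, so turn it anticlockwise to zero. It stays where it is left; drag about 0.22 N m.
- dial_ball (a point): Centre of the dial's smooth black ball grip: 52 mm diameter, 120 mm above the bench, turning about the vertical axis through it. Below it a 20 mm neck and a flat 68 mm skirt whose top is 74 mm above the bench. Grip it across its widest part, at this height: fingers that close over its upper half slip off.
- bob_flat: Felt bob, green flat end. Origin on its axis under the steel flange (46 mm wide, 5 thick), z out through the felt. Felt: 52 mm diameter from z = 5 to 38 mm (grip here), end at 44. Taper shank 30 to 26 mm, z = 0 to -36 mm. 0.28 kg. Starts upright, flange on a nose; a straight pull does not free it: twist it either way by 0.6 to 0.9 rad (drag 0.35 N m), then lift 40 mm straight up. None if absent.
- bob_bullet: As bob_flat, but the felt ends in a rust-red dome 55 mm above the flange underside. None if absent.
- bob_cone: As bob_flat, but the felt ends in a dark grey blunt cone 55 mm above the flange underside. None if absent.
- bob_step: As bob_flat, but the felt ends in a narrower ochre step, 32 mm in diameter, from 41 to 55 mm above the flange underside. None if absent.
- pail: White plastic pail, standing upright and fixed to the bench, empty at the start. Origin: centre of its underside. Height 150 mm, outside radius 85 mm at the foot and 95 mm at the rim, walls 4 mm, floor 6 mm. Four grey sprung clip tabs stand out from the rim to radius 104 mm.
- pail_mouth (a point): Centre of the pail's mouth, at rim height.
- lid: Blue lid, 212 mm across, flat on the bench at the start. Origin: centre of its disc's underside, 15 mm above the skirt's lower edge; z up. Grip rib across the middle along y: 90 mm long, 18 wide (x), from z = 4 to 34 mm. Skirt inside radius 102 mm. Laid on the pail it rests on the clips, origin 5 to 7 mm above the mouth; 10 to 25 N on its middle press it home, origin level with the mouth. Any yaw. 0.22 kg.
- compound_bar: Bystander: green bar of polishing compound in a cardboard sleeve, 50 x 130 x 36 mm. Origin: centre of its underside.
- wrench: Bystander: steel wrench 200 mm long, lying on the bench. Origin: under its middle.
- spray_bottle: Bystander: yellow bottle with a red cap, 68 mm diameter, 170 mm high. Origin: centre of its underside.
Not all that is in view belongs to the job. Leave any pink or purple look-alike of the bob_flat alone.

How it is judged (in metres and radians):
On the way, in this order (a step that is already met when the one before it is completed fails the run):
1. the speed dial is turned back to zero (value of joint speed_dial below 0.1 rad), for 0.2 s.
2. every bob that was on the machine lies in the pail (horizontal distance between each of bob_flat, bob_bullet, bob_cone, bob_step and pail_mouth below 0.092 m and z of each of bob_flat, bob_bullet, bob_cone, bob_step in the frame of pail below 0.145 m), for 0.2 s.
3. the lid is pressed home on the pail, level (horizontal distance between lid and pail_mouth below 0.005 m and z of lid in the frame of pail_mouth between -0.0025 and 0.0025 m and angle between lid's own z axis and vertical below 0.03 rad), for 0.2 s.
At the end, for the whole second after the job is handed in: The dial is within 0.1 rad of zero; every bob present lies in the pail, below its rim; the lid is on the pail, centred within 5 mm, its underside within 2.5 mm of the rim, tilted by less than 0.03 rad, at rest (all of step 2 and all of step 3 and value of joint speed_dial below 0.1 rad and linear speed of lid below 0.02 m/s); the robot touches nothing.
It fails at once if a bob is lifted out of its spindle while the speed dial is not at zero (value of joint speed_dial above 0.2 rad and z of any of bob_flat, bob_bullet, bob_cone, bob_step in the frame of polisher above 0.12 m).
It fails at once if a bystander (compound bar, wrench, bottle) is moved by more than 30 mm (distance of any of compound_bar, wrench, spray_bottle from where it was at the start of the episode above 0.03 m).
Of bob_flat, bob_bullet, bob_cone, bob_step only 3 to 4 are there at a start; the rules pass over those that are not, and their reading is None.
At some moment in a run one of lid may be knocked a few centimetres aside while the robot is not near it.
It also fails if it takes over 210 s, if anything falls off the work surface, if the arm or the gripper's body presses on something with over 40 N, if the wrist force passes 120 N, or if a joint passes its speed limit or range.

## Working session

There is one attempt and no reset: what is moved stays moved. The work goes in short steps, Python scripts to look and compute and a tool call to move; the robot and the scene stay as the last step left them, time stands still between calls to the robot, and variables do not carry over. Pictures are saved under pics/ and viewed, at most 14 in all, crops included, and the job is handed in when it is done.

Besides the shell and the picture viewer there is one more tool, called after "Emit:" in YAML: its name, and indented under it one key for each argument. step_arm: Moves the arm, as the interface text tells. Its arguments: {"type":"object","properties":{"deltas":{"type":"array","items":{"type":"array","items":{"type":"number"}}}},"required":["deltas"]}

```bash
ls; mkdir -p pics; python3 - <<'E'
from plant import manip,cams
import cv2,numpy as np
print(manip.state())
for n in("top","scene"):
    p,d=cams.get_image(n); cv2.imwrite(f"pics/{n}0.png",p[...,::-1]); np.save(f"pics/{n}0.npy",d)
    print(n,cams.camera_model(n))
E
```

```text
pics
{'time_s': 0.0, 'qpos': array([-1.17291134,  0.32184456, -0.07006777,  1.45169629,  0.02263432,
        1.37079132, -0.05685732]), 'qvel': array([ 0.00051184,  0.00073625,  0.00010689,  0.0008862 , -0.00025983,
       -0.00053876, -0.00115426]), 'joint_torque': array([-9.12728847e-04, -4.91280699e+01, -4.04431326e-01, -3.12529743e+01,
       -6.41001854e-02,  4.35573875e-02,  1.97236700e-04]), 'tcp_pos': array([243.23866664, 602.16615647, 221.43670582]), 'tcp_rot': array([-3.13964453e+00,  1.37838159e-04,  2.75787229e+00]), 'contact_force': array([-0.29373914,  0.62725658, -1.31892319]), 'moment': array([ 0.00132884,  0.01020479, -0.00943375]), 'grip_force': 0.0, 'grip_width': 0.9988143881504021}
top {'fx': 384.1953780526605, 'fy': 384.1953780526605, 'cx': 276.49968004102465, 'cy': 205.71363250412614, 'distortion': array([-0.09893744,  0.        ,  0.        ,  0.        ,  0.        ]), 'origin': array([ 387.85766425,  -18.68418028, 1030.62109014]), 'rotation': array([ 0.16797747,  0.00300936, -1.55969049])}
scene {'fx': 484.1661123015959, 'fy': 484.1661123015959, 'cx': 286.1467645610131, 'cy': 217.93083739146368, 'distortion': array([-0.01772847,  0.        ,  0.        ,  0.        ,  0.        ]), 'origin': array([1309.67187216,  503.30591917,  765.3486157 ]), 'rotation': array([ 0.96433962, -0.00857958,  2.15513991])}
```

View pics/top0.png

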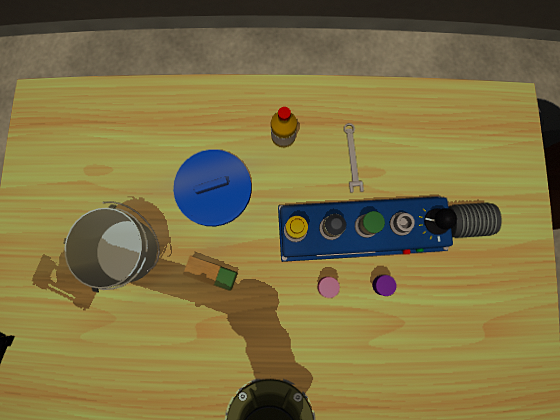

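View pics/scene0.png

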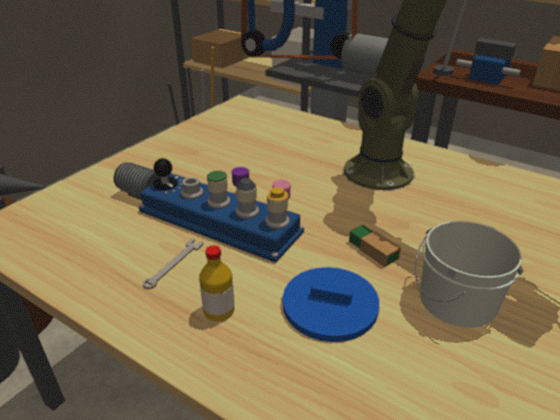

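Top view: pail around (108,248), lid (213,187), and polisher with ochre step (297,226), grey cone (333,224), green flat (372,222), an empty nose at (403,222) and the black dial ball (438,220). The pink and purple decoys are at (329,287) and (385,285). The scene view agrees with this: three bobs are present.

```bash
cat > h.py <<'E'
from plant import manip,cams
import cv2,numpy as np
from scipy.spatial.transform import Rotation as Ro
def RM(r): return Ro.from_euler('xyz',r).as_matrix()
def rays(m,uv):
    K=np.array([[m['fx'],0,m['cx']],[0,m['fy'],m['cy']],[0,0,1]])
    p=cv2.undistortPoints(np.float64(uv).reshape(-1,1,2),K,m['distortion']).reshape(-1,2)
    return np.c_[p[:,0],-p[:,1],-np.ones(len(p))]
def plane(m,uv,z):
    d=rays(m,uv)@RM(m['rotation']).T; o=m['origin']
    return o+d*((z-o[2])/d[:,2])[:,None]
def cloud(m,uv,D):
    uv=np.int32(uv); z=D[uv[:,1],uv[:,0]]
    return m['origin']+(rays(m,uv)*z[:,None])@RM(m['rotation']).T
def hsv(p): return cv2.cvtColor(p,cv2.COLOR_RGB2HSV)
def blob(mask,box=None):
    mask=np.uint8(mask)
    if box is not None:
        b=np.zeros_like(mask); x0,y0,x1,y1=box; b[y0:y1,x0:x1]=1; mask=mask*b
    c,_=cv2.findContours(mask,cv2.RETR_EXTERNAL,cv2.CHAIN_APPROX_NONE)
    return max(c,key=cv2.contourArea).reshape(-1,2)
def circ(P):
    A=np.c_[2*P[:,:2],np.ones(len(P))]; s=np.linalg.lstsq(A,(P[:,:2]**2).sum(1),rcond=None)[0]
    return s[:2],np.sqrt(s[2]+s[0]**2+s[1]**2)
E
python3 - <<'E'
from h import *
m=cams.camera_model("top"); p=cv2.imread("pics/top0.png")[...,::-1].copy(); D=np.load("pics/top0.npy"); H=hsv(p)
for n,uv in dict(step=(297,226),cone=(333,224),green=(372,222),empty=(403,222),ball=(438,220)).items(): print(n,p[uv[1],uv[0]],H[uv[1],uv[0]],cloud(m,[uv],D).round())
# whole cloud by height on the machine
v,u=np.mgrid[0:420,0:560]; C=cloud(m,np.c_[u.ravel(),v.ravel()],D).reshape(420,560,3)
for n,z,box in(("step",160,(283,212,311,240)),("cone",160,(319,210,347,238)),("green",149,(358,208,386,236))):
    M=(C[...,2]>z-(6 if n!="cone" else 25)); c=blob(M,box); k,r=circ(plane(m,c,z)); print(n,k.round(1),r.round(1),len(c))
M=C[...,2]>98; c=blob(M,(420,200,456,240)); k,r=circ(plane(m,c,120)); print("ball",k.round(1),r)
# lid
M=(H[...,0]>100)&(H[...,0]<130)&(H[...,1]>150); c=blob(M,(165,140,262,235)); k,r=circ(plane(m,c,19)); print("lid",k.round(1),r.round(1))
b=(C[...,2]>38)&(C[...,2]<62); c=blob(b,(180,155,250,220)); P=C[b&(np.abs(C[...,0]-k[0])<80)&(np.abs(C[...,1]-k[1])<80)]; print("rib",P.mean(0).round(1),len(P),cv2.minAreaRect(np.float32(P[:,:2])))
# pail
b=(C[...,2]>142)&(C[...,2]<158)&(v>195)&(v<300)&(u<165)&(u>50); P=C[b]; 
k,r=circ(P); print("pail",k.round(1),r,len(P))
for _ in range(3):
    e=np.abs(np.hypot(*(P[:,:2]-k).T)-93); k,r=circ(P[e<6]); print(k.round(1),r,(e<6).sum())
E
```

```text
step [162 135   5] [ 25 247 162] [[489. -62. 160.]]
cone [66 66 66] [ 0  0 66] [[ 494. -144.  162.]]
green [45 91 42] [ 58 137  91] [[ 501. -236.  153.]]
empty [138 126 116] [ 14  41 138] [[ 513. -337.   67.]]
ball [6 5 7] [135  73   7] [[ 510. -403.  129.]]
step [490.2 -60.9] 15.1 38
cone [ 493.8 -147.9] 24.6 61
green [ 502.2 -240.1] 24.8 61
ball [ 515.  -425.3] 26.29294517845942
lid [609.2 161.4] 104.2
rib [609.5 162.4  48.2] 251 ((610.4710693359375, 162.47576904296875), (18.29091453552246, 90.11695098876953), 18.369657516479492)
pail [434.6 390.9] 92.92435178565431 720
[434.6 391.2] 92.53382070903403 691
[434.6 391.2] 92.51643769494333 690
[434.6 391.2] 92.51643769494333 690
```

```bash
cat >> h.py <<'E'
def plan(wps,pos=None,yaw=None):
    """wps: [(x,y,z,yaw)] -> one tool-frame delta per call, tool pointing straight down; first call levels the tool"""
    s=manip.state(); p=s['tcp_pos'] if pos is None else np.array(pos,float); R=Ro.from_euler('xyz',s['tcp_rot'])
    if pos is not None: R=Ro.from_euler('xyz',[np.pi,0,yaw])
    for w in wps:
        q=np.array(w[:3],float); R2=Ro.from_euler('xyz',[np.pi,0,w[3]])
        print(np.round(R.inv().apply(q-p)/1000,4).tolist(),np.round((R.inv()*R2).as_rotvec(),3).tolist())
        p,R=q,R2
def st():
    s=manip.state(); print({k:np.round(s[k],3) for k in('time_s','tcp_pos','tcp_rot','qpos','contact_force','moment','grip_width','grip_force')})
E
python3 - <<'E'
from h import *
plan([(400,480,260,2.05),(520,300,260,1.4),(580,100,260,.75),(600,-110,260,.1),(570,-310,240,-.5),(515,-425,200,-.5)])
E
```

```text
[-0.1911, -0.0547, -0.0383] [-0.002, 0.001, 0.708]
[-0.2151, 0.0235, 0.0] [-0.0, -0.0, 0.65]
[-0.1869, 0.0931, 0.0] [0.0, -0.0, 0.65]
[-0.1285, 0.1673, 0.0] [0.0, -0.0, 0.65]
[-0.0498, 0.196, 0.02] [-0.0, -0.0, 0.6]
[0.0069, 0.1273, 0.04] [0.0, 0.0, 0.0]
```

Emit:
step_arm:
  deltas:
    - [-1,-0.191,-0.055,-0.038,-0.002,0.001,0.708]
    - [-1,-0.191,-0.055,-0.038,-0.002,0.001,0.708]
    - [-1,-0.191,-0.055,-0.038,-0.002,0.001,0.708]
    - [-1,-0.191,-0.055,-0.038,-0.002,0.001,0.708]
    - [-1,-0.191,-0.055,-0.038,-0.002,0.001,0.708]

```text
time_s: 0.6
tcp_pos: [408.6, 473.3, 262.0]
tcp_rot: [3.136, 0.003, 2.031]
contact_force: [0.8, -1.5, 0.5]
grip_width: 0.998
grip_force: 0.0
```

Emit:
step_arm:
  deltas:
    - [-1,-0.215,0.0235,0,0,0,0.65]
    - [-1,-0.215,0.0235,0,0,0,0.65]
    - [-1,-0.215,0.0235,0,0,0,0.65]
    - [-1,-0.215,0.0235,0,0,0,0.65]
    - [-1,-0.215,0.0235,0,0,0,0.65]

```text
time_s: 1.1
tcp_pos: [523.5, 293.0, 260.2]
tcp_rot: [3.139, 0.001, 1.387]
contact_force: [0.9, -0.1, 0.5]
grip_width: 1.003
grip_force: 0.0
```

Emit:
step_arm:
  deltas:
    - [-1,-0.187,0.093,0,0,0,0.65]
    - [-1,-0.187,0.093,0,0,0,0.65]
    - [-1,-0.187,0.093,0,0,0,0.65]
    - [-1,-0.187,0.093,0,0,0,0.65]
    - [-1,-0.187,0.093,0,0,0,0.65]

```text
time_s: 1.6
tcp_pos: [581.0, 91.6, 260.1]
tcp_rot: [3.139, -0.0, 0.735]
contact_force: [-0.3, -0.7, 0.7]
grip_width: 1.0
grip_force: 0.0
```

Emit:
step_arm:
  deltas:
    - [-1,-0.1285,0.167,0,0,0,0.65]
    - [-1,-0.1285,0.167,0,0,0,0.65]
    - [-1,-0.1285,0.167,0,0,0,0.65]
    - [-1,-0.1285,0.167,0,0,0,0.65]
    - [-1,-0.1285,0.167,0,0,0,0.65]

```text
time_s: 2.1
tcp_pos: [598.2, -117.7, 259.6]
tcp_rot: [3.14, -0.0, 0.086]
contact_force: [-0.7, -0.6, 0.2]
grip_width: 0.998
grip_force: 0.0
```

Emit:
step_arm:
  deltas:
    - [-1,-0.05,0.196,0.02,0,0,0.6]
    - [-1,-0.05,0.196,0.02,0,0,0.6]
    - [-1,-0.05,0.196,0.02,0,0,0.6]
    - [-1,-0.05,0.196,0.02,0,0,0.6]
    - [-1,-0.05,0.196,0.02,0,0,0.6]

```text
time_s: 2.6
tcp_pos: [564.8, -317.5, 238.1]
tcp_rot: [3.138, 0.001, -0.513]
contact_force: [0.9, -0.5, -0.2]
grip_width: 1.003
grip_force: 0.0
```

Emit:
step_arm:
  deltas:
    - [-1,0.007,0.06,0.02,0,0,0]
    - [-1,0.007,0.06,0.02,0,0,0]
    - [-1,0.007,0.06,0.02,0,0,0]
    - [-1,0.007,0.06,0.02,0,0,0]

```text
time_s: 3.0
tcp_pos: [547.7, -363.9, 218.7]
tcp_rot: [-3.138, 0.001, -0.498]
contact_force: [-0.0, 0.5, -0.2]
grip_width: 1.004
grip_force: 0.0
```

```bash
python3 - <<'E'
from h import *
st(); p,d=cams.get_image("wrist"); m=cams.camera_model("wrist"); cv2.imwrite("pics/w1.png",p[...,::-1]); np.save("pics/w1.npy",d); import pickle; pickle.dump(m,open("pics/w1.pkl","wb")); print(m)
plan([(515,-425,200,-.5),(515,-425,101,-.5)])
E
```

```text
{'time_s': np.float64(3.0), 'tcp_pos': array([ 547.68 , -363.893,  218.738]), 'tcp_rot': array([-3.138e+00,  1.000e-03, -4.980e-01]), 'qpos': array([-0.081,  0.435,  0.857,  1.461, -0.333,  1.397, -1.281]), 'contact_force': array([-0.025,  0.453, -0.183]), 'moment': array([-0.004,  0.14 , -0.017]), 'grip_width': np.float64(1.004), 'grip_force': np.float64(0.0)}
{'fx': 298.5267799882931, 'fy': 298.5267799882931, 'cx': 279.6804791891188, 'cy': 213.2598795826039, 'distortion': array([0.00089645, 0.        , 0.        , 0.        , 0.        ]), 'origin': array([ 619.59689333, -401.74628949,  379.47373196]), 'rotation': array([-0.29651544,  0.00401336, -2.06754659])}
[0.0001, 0.0702, 0.0187] [-0.004, 0.0, 0.003]
[-0.0, -0.0, 0.099] [0.0, 0.0, 0.0]
```

View pics/w1.png

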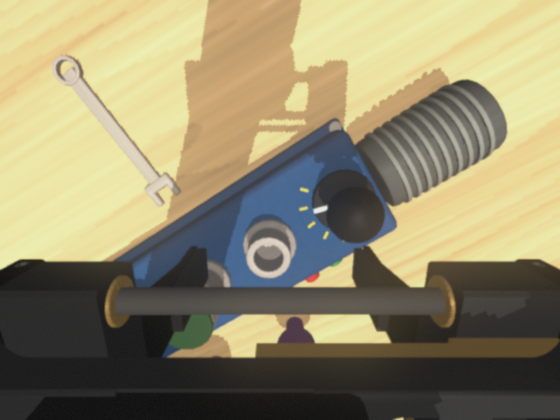

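Wrist view: black ball dial at (355,213), its white pointer at (322,211) with yellow ticks to the left, empty nose at (268,250). I'll move over the ball and descend.

Emit:
step_arm:
  deltas:
    - [-1,0,0.07,0.019,-0.004,0,0]
    - [-1,0,0.07,0.019,-0.004,0,0]
    - [-1,0,0.07,0.019,-0.004,0,0]
    - [-1,0,0.07,0.019,-0.004,0,0]

```text
time_s: 3.45
tcp_pos: [514.7, -425.3, 200.0]
tcp_rot: [3.141, -0.0, -0.498]
contact_force: [0.2, 1.3, -0.1]
grip_width: 1.004
grip_force: 0.0
```

```bash
python3 - <<'E'
from h import *
st(); plan([(515,-425,101,-.5)])
E
```

```text
{'time_s': np.float64(3.45), 'tcp_pos': array([ 514.695, -425.296,  200.016]), 'tcp_rot': array([ 3.141, -0.   , -0.498]), 'qpos': array([ 0.03 ,  0.473,  0.86 ,  1.46 , -0.36 ,  1.372, -1.162]), 'contact_force': array([ 0.208,  1.259, -0.087]), 'moment': array([0.026, 0.122, 0.027]), 'grip_width': np.float64(1.004), 'grip_force': np.float64(0.0)}
[0.0001, -0.0004, 0.099] [0.0, -0.0, 0.002]
```

Emit:
step_arm:
  deltas:
    - [-1,0,0,0.04,0,0,0]
    - [-1,0,0,0.07,0,0,0]
    - [-1,0,0,0.09,0,0,0]
    - [-1,0,0,0.099,0,0,0]
    - [-1,0,0,0.099,0,0,0]

```text
time_s: 3.95
tcp_pos: [514.4, -424.7, 99.9]
tcp_rot: [3.141, 0.002, -0.497]
contact_force: [-0.6, -0.1, 0.3]
grip_width: 1.001
grip_force: 0.0
```

Emit:
step_arm:
  deltas:
    - [0.8,0,0,0,0,0,0]
    - [0.8,0,0,0,0,0,0]
    - [0.8,0,0,0,0,0,0]
    - [0.8,0,0,0,0,0,0]
    - [0.8,0,0,0,0,0,0]

```text
time_s: 4.45
tcp_pos: [514.5, -425.2, 101.2]
tcp_rot: [-3.139, -0.0, -0.5]
contact_force: [2.8, 7.5, 4.1]
grip_width: 0.63
grip_force: 3.9
```

Emit:
step_arm:
  deltas:
    - [0.8,0,0,0,0,0,0]
    - [0.8,0,0,0,0,0,0]
    - [0.8,0,0,0,0,0,0]
    - [0.8,0,0,0,0,0,-0.05]
    - [0.8,0,0,0,0,0,-0.1]

```text
time_s: 4.95
tcp_pos: [515.3, -423.6, 101.2]
tcp_rot: [-3.137, 0.0, -0.396]
contact_force: [1.9, 6.3, 3.9]
grip_width: 0.58
grip_force: 30.0
```

```bash
python3 - <<'E'
from h import *
st()
E
```

```text
{'time_s': np.float64(4.95), 'tcp_pos': array([ 515.349, -423.593,  101.153]), 'tcp_rot': array([-3.137,  0.   , -0.396]), 'qpos': array([ 0.067,  0.541,  0.795,  1.57 , -0.409,  1.205, -1.027]), 'contact_force': array([1.91 , 6.312, 3.944]), 'moment': array([ 1.507, -0.308, -0.231]), 'grip_width': np.float64(0.58), 'grip_force': np.float64(30.001)}
```

Emit:
step_arm:
  deltas:
    - [0.8,0,0,0,0,0,-0.12]
    - [0.8,0,0,0,0,0,-0.24]
    - [0.8,0,0,0,0,0,-0.36]
    - [0.8,0,0,0,0,0,-0.48]
    - [0.8,0,0,0,0,0,-0.6]

```text
time_s: 5.45
tcp_pos: [515.4, -423.3, 101.1]
tcp_rot: [-3.138, -0.002, 0.207]
contact_force: [2.2, 6.4, 3.1]
grip_width: 0.581
grip_force: 30.0
```

Emit:
step_arm:
  deltas:
    - [0.8,0,0,0,0,0,-0.12]
    - [0.8,0,0,0,0,0,-0.24]
    - [0.8,0,0,0,0,0,-0.36]
    - [0.8,0,0,0,0,0,-0.48]
    - [0.8,0,0,0,0,0,-0.55]

```text
time_s: 5.95
tcp_pos: [515.2, -423.1, 101.2]
tcp_rot: [-3.139, -0.004, 0.756]
contact_force: [2.3, 8.2, 4.7]
grip_width: 0.581
grip_force: 30.0
```

```bash
python3 - <<'E'
from h import *
st()
E
```

```text
{'time_s': np.float64(5.95), 'tcp_pos': array([ 515.234, -423.102,  101.17 ]), 'tcp_rot': array([-3.139, -0.004,  0.756]), 'qpos': array([ 0.226,  0.479,  0.563,  1.565, -0.274,  1.179,  0.029]), 'contact_force': array([2.302, 8.208, 4.7  ]), 'moment': array([ 1.655, -0.124, -0.271]), 'grip_width': np.float64(0.581), 'grip_force': np.float64(30.001)}
```

Emit:
step_arm:
  deltas:
    - [0.8,0,0,0,0,0,-0.1]
    - [0.8,0,0,0,0,0,-0.2]
    - [0.8,0,0,0,0,0,-0.3]
    - [0.8,0,0,0,0,0,-0.4]

```text
time_s: 6.35
tcp_pos: [515.0, -423.0, 101.1]
tcp_rot: [-3.14, -0.004, 1.156]
contact_force: [1.1, 8.1, 4.7]
grip_width: 0.579
grip_force: 30.0
```

```bash
python3 - <<'E'
from h import *
st()
E
```

```text
{'time_s': np.float64(6.35), 'tcp_pos': array([ 515.049, -422.982,  101.148]), 'tcp_rot': array([-3.14 , -0.004,  1.156]), 'qpos': array([ 0.281,  0.466,  0.487,  1.563, -0.234,  1.174,  0.4  ]), 'contact_force': array([1.132, 8.11 , 4.737]), 'moment': array([ 1.625,  0.061, -0.211]), 'grip_width': np.float64(0.579), 'grip_force': np.float64(30.0)}
```

Emit:
step_arm:
  deltas:
    - [0.8,0,0,0,0,0,-0.1]
    - [0.8,0,0,0,0,0,-0.2]
    - [0.8,0,0,0,0,0,-0.3]

```text
time_s: 6.65
tcp_pos: [514.7, -425.4, 101.0]
tcp_rot: [3.14, -0.001, 1.453]
contact_force: [2.6, -0.7, -2.0]
grip_width: 0.58
grip_force: 30.0
```

```bash
python3 - <<'E'
from h import *
st()
E
```

```text
{'time_s': np.float64(6.65), 'tcp_pos': array([ 514.667, -425.376,  100.989]), 'tcp_rot': array([ 3.140e+00, -1.000e-03,  1.453e+00]), 'qpos': array([ 0.323,  0.458,  0.433,  1.561, -0.205,  1.167,  0.678]), 'contact_force': array([ 2.639, -0.676, -2.007]), 'moment': array([-0.156, -0.789, -1.089]), 'grip_width': np.float64(0.58), 'grip_force': np.float64(30.005)}
```

Emit:
step_arm:
  deltas:
    - [-1,0,0,0,0,0,0]
    - [-1,0,0,0,0,0,0]
    - [-1,0,0,0,0,0,0]
    - [-1,0,0,0,0,0,0]
    - [-1,0,0,0,0,0,0]

```text
time_s: 7.15
tcp_pos: [512.7, -427.3, 100.6]
tcp_rot: [-3.14, 0.002, 1.449]
contact_force: [0.1, -0.1, 0.6]
grip_width: 0.938
grip_force: 0.0
```

Emit:
step_arm:
  deltas:
    - [-1,0,0,-0.04,0,0,0]
    - [-1,0,0,-0.08,0,0,0]
    - [-1,0,0,-0.12,0,0,0]
    - [-1,0,0,-0.12,0,0,0]

```text
time_s: 7.55
tcp_pos: [515.4, -429.6, 228.0]
tcp_rot: [3.133, 0.007, 1.449]
contact_force: [0.5, -0.9, 0.9]
grip_width: 0.999
grip_force: 0.0
```

```bash
python3 - <<'E'
from h import *
st()
plan([(502,-240,220,1.64)])
m=cams.camera_model("top"); p,D=cams.get_image("top"); cv2.imwrite("pics/top1.png",cv2.resize(p[170:310,250:520,::-1],None,fx=2.8,fy=2.8,interpolation=cv2.INTER_CUBIC))
E
```

```text
{'time_s': np.float64(7.55), 'tcp_pos': array([ 515.37 , -429.553,  227.951]), 'tcp_rot': array([3.133, 0.007, 1.449]), 'qpos': array([ 0.31 ,  0.372,  0.459,  1.413, -0.164,  1.382,  0.649]), 'contact_force': array([ 0.518, -0.931,  0.925]), 'moment': array([-0.049, -0.019,  0.024]), 'grip_width': np.float64(0.999), 'grip_force': np.float64(0.0)}
[0.1866, -0.0363, 0.0063] [0.008, 0.008, -0.191]
```

View pics/top1.png

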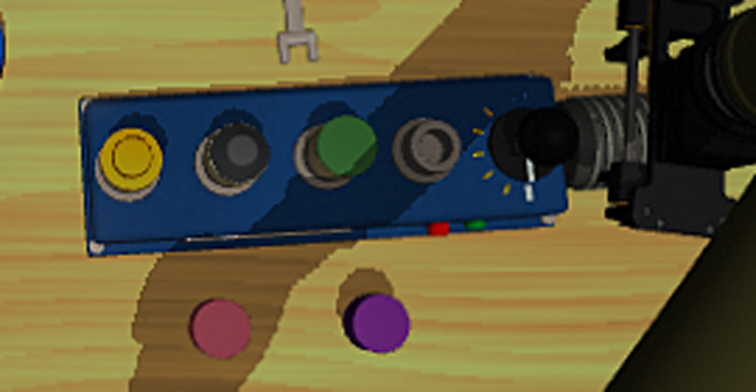

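The enlarged top view shows the pointer (531,170) lined up with the thick white mark (529,192), so the dial is at zero. Next is the green bob.

Emit:
step_arm:
  deltas:
    - [-1,0.187,-0.036,0.006,0.008,0.008,-0.191]
    - [-1,0.187,-0.036,0.006,0.008,0.008,-0.191]
    - [-1,0.187,-0.036,0.006,0.008,0.008,-0.191]
    - [-1,0.187,-0.036,0.006,0.008,0.008,-0.191]
    - [-1,0.187,-0.036,0.006,0.008,0.008,-0.191]

```text
time_s: 8.1
tcp_pos: [500.2, -229.1, 212.7]
tcp_rot: [-3.131, -0.013, 1.65]
contact_force: [0.1, 0.1, 0.1]
grip_width: 1.001
grip_force: 0.0
```

Emit:
step_arm:
  deltas:
    - [-1,0,0,0,0,0,0]
    - [-1,0,0,0,0,0,0]

```text
time_s: 8.3
tcp_pos: [499.3, -238.3, 213.8]
tcp_rot: [-3.132, -0.007, 1.639]
contact_force: [-0.2, -0.3, -0.2]
grip_width: 0.998
grip_force: 0.0
```

```bash
python3 - <<'E'
from h import *
st()
plan([(502,-240,108,1.64)])
E
```

```text
{'time_s': np.float64(8.3), 'tcp_pos': array([ 499.321, -238.331,  213.82 ]), 'tcp_rot': array([-3.132, -0.007,  1.639]), 'qpos': array([ 0.083,  0.128,  0.345,  1.709, -0.046,  1.324,  0.506]), 'contact_force': array([-0.219, -0.324, -0.223]), 'moment': array([-0.108,  0.025, -0.036]), 'grip_width': np.float64(0.998), 'grip_force': np.float64(0.0)}
[-0.0026, 0.0036, 0.1058] [-0.01, -0.007, -0.001]
```

Emit:
step_arm:
  deltas:
    - [-1,-0.0025,0.0035,0.04,-0.01,-0.007,0]
    - [-1,-0.0025,0.0035,0.075,-0.01,-0.007,0]
    - [-1,-0.0025,0.0035,0.1,-0.01,-0.007,0]
    - [-1,-0.0025,0.0035,0.106,-0.01,-0.007,0]
    - [-1,-0.0025,0.0035,0.106,-0.01,-0.007,0]

```text
time_s: 8.8
tcp_pos: [501.7, -239.7, 107.5]
tcp_rot: [-3.141, -0.001, 1.639]
contact_force: [0.2, -0.0, 0.5]
grip_width: 1.0
grip_force: 0.0
```

Emit:
step_arm:
  deltas:
    - [-1,0,0,0,0,0,0]
    - [-1,0,0,0,0,0,0]

```text
time_s: 9.0
tcp_pos: [503.8, -239.3, 110.1]
tcp_rot: [3.137, 0.001, 1.64]
contact_force: [-0.4, -0.3, 0.4]
grip_width: 1.001
grip_force: 0.0
```

```bash
python3 - <<'E'
from h import *
st()
plan([(502,-240,108,1.64)])
E
```

```text
{'time_s': np.float64(9.0), 'tcp_pos': array([ 503.767, -239.342,  110.117]), 'tcp_rot': array([3.137e+00, 1.000e-03, 1.640e+00]), 'qpos': array([ 0.095,  0.21 ,  0.339,  1.836, -0.079,  1.104,  0.532]), 'contact_force': array([-0.386, -0.331,  0.445]), 'moment': array([-0.063,  0.007, -0.008]), 'grip_width': np.float64(1.001), 'grip_force': np.float64(0.0)}
[-0.0005, -0.0018, 0.0021] [0.004, 0.001, 0.0]
```

Emit:
step_arm:
  deltas:
    - [0.8,0,-0.0015,0.002,0.004,0,0]
    - [0.8,0,-0.0015,0.002,0.004,0,0]
    - [0.8,0,-0.0015,0.002,0.004,0,0]
    - [0.8,0,-0.0015,0.002,0.004,0,0]
    - [0.8,0,-0.0015,0.002,0.004,0,0]

```text
time_s: 9.5
tcp_pos: [501.2, -238.5, 106.5]
tcp_rot: [-3.139, -0.0, 1.641]
contact_force: [-0.1, -0.1, -0.3]
grip_width: 0.631
grip_force: 0.0
```

Emit:
step_arm:
  deltas:
    - [0.8,0,0,0,0,0,0]
    - [0.8,0,0,0,0,0,0]
    - [0.8,0,0,0,0,0,0]
    - [0.8,0,0,0,0,0,0]

```text
time_s: 9.9
tcp_pos: [501.5, -238.5, 106.5]
tcp_rot: [-3.14, -0.0, 1.641]
contact_force: [1.5, 1.1, -0.6]
grip_width: 0.586
grip_force: 30.0
```

Emit:
step_arm:
  deltas:
    - [0.8,0,0,0,0,0,0.08]
    - [0.8,0,0,0,0,0,0.16]
    - [0.8,0,0,0,0,0,0.24]
    - [0.8,0,0,0,0,0,0.32]
    - [0.8,0,0,0,0,0,0.4]

```text
time_s: 10.4
tcp_pos: [501.6, -238.4, 106.5]
tcp_rot: [-3.14, 0.001, 1.239]
contact_force: [1.9, -0.0, 0.1]
grip_width: 0.593
grip_force: 30.0
```

```bash
python3 - <<'E'
from h import *
st()
E
```

```text
{'time_s': np.float64(10.4), 'tcp_pos': array([ 501.601, -238.367,  106.536]), 'tcp_rot': array([-3.140e+00,  1.000e-03,  1.239e+00]), 'qpos': array([ 0.055,  0.215,  0.383,  1.842, -0.089,  1.103,  0.138]), 'contact_force': array([ 1.914, -0.002,  0.13 ]), 'moment': array([-0.06 , -0.337,  0.347]), 'grip_width': np.float64(0.593), 'grip_force': np.float64(29.988)}
```

Emit:
step_arm:
  deltas:
    - [0.8,0,0,0,0,0,0.11]
    - [0.8,0,0,0,0,0,0.22]
    - [0.8,0,0,0,0,0,0.33]
    - [0.8,0,0,0,0,0,0.44]
    - [0.8,0,0,0,0,0,0.55]

```text
time_s: 10.9
tcp_pos: [501.9, -238.1, 106.5]
tcp_rot: [-3.14, 0.001, 0.688]
contact_force: [1.6, -0.2, -0.3]
grip_width: 0.587
grip_force: 30.0
```

```bash
python3 - <<'E'
from h import *
st()
E
```

```text
{'time_s': np.float64(10.9), 'tcp_pos': array([ 501.851, -238.142,  106.54 ]), 'tcp_rot': array([-3.14e+00,  1.00e-03,  6.88e-01]), 'qpos': array([ 0.   ,  0.219,  0.445,  1.843, -0.105,  1.103, -0.4  ]), 'contact_force': array([ 1.613, -0.161, -0.254]), 'moment': array([ 0.071, -0.346,  0.352]), 'grip_width': np.float64(0.587), 'grip_force': np.float64(29.989)}
```

Emit:
step_arm:
  deltas:
    - [0.8,0,0,-0.005,0,0,0]
    - [0.8,0,0,-0.012,0,0,0]
    - [0.8,0,0,-0.02,0,0,0]
    - [0.8,0,0,-0.03,0,0,0]

```text
time_s: 11.3
tcp_pos: [500.2, -238.6, 136.7]
tcp_rot: [-3.138, 0.003, 0.691]
contact_force: [0.4, -0.5, -3.2]
grip_width: 0.588
grip_force: 30.0
```

```bash
python3 - <<'E'
from h import *
plan([(501,-238,240,.69),(545,-50,245,.95),(560,170,245,1.35),(490,330,245,1.75),(445,358,200,1.86)])
E
```

```text
[0.0007, -0.0004, -0.1033] [-0.003, 0.003, 0.001]
[0.1536, -0.117, -0.005] [-0.0, 0.0, -0.26]
[0.1877, -0.1158, -0.0] [0.0, 0.0, -0.4]
[0.1408, -0.1033, -0.0] [0.0, 0.0, -0.4]
[0.0356, -0.0393, 0.045] [0.0, 0.0, -0.11]
```

Emit:
step_arm:
  deltas:
    - [0.8,0,0,-0.02,0,0,0]
    - [0.8,0,0,-0.045,0,0,0]
    - [0.8,0,0,-0.075,0,0,0]
    - [0.8,0,0,-0.105,0,0,0]
    - [0.8,0,0,-0.105,0,0,0]

```text
time_s: 11.8
tcp_pos: [503.4, -240.1, 246.8]
tcp_rot: [3.136, -0.003, 0.691]
contact_force: [0.6, 0.2, -3.0]
grip_width: 0.59
grip_force: 30.0
```

Emit:
step_arm:
  deltas:
    - [0.8,0.031,-0.023,-0.001,0,0,-0.052]
    - [0.8,0.061,-0.047,-0.002,0,0,-0.104]
    - [0.8,0.092,-0.07,-0.003,0,0,-0.156]
    - [0.8,0.123,-0.094,-0.004,0,0,-0.208]
    - [0.8,0.154,-0.117,-0.005,0,0,-0.26]

```text
time_s: 12.3
tcp_pos: [544.9, -49.0, 245.6]
tcp_rot: [-3.138, 0.002, 0.953]
contact_force: [-0.1, -0.1, -2.2]
grip_width: 0.59
grip_force: 30.0
```

Emit:
step_arm:
  deltas:
    - [0.8,0.038,-0.023,0,0,0,-0.08]
    - [0.8,0.075,-0.046,0,0,0,-0.16]
    - [0.8,0.113,-0.069,0,0,0,-0.24]
    - [0.8,0.15,-0.092,0,0,0,-0.32]
    - [0.8,0.188,-0.116,0,0,0,-0.4]

```text
time_s: 12.8
tcp_pos: [559.8, 171.0, 245.5]
tcp_rot: [-3.138, 0.002, 1.354]
contact_force: [0.3, -0.0, -2.0]
grip_width: 0.589
grip_force: 30.0
```

Emit:
step_arm:
  deltas:
    - [0.8,0.035,-0.025,0,0,0,-0.08]
    - [0.8,0.07,-0.05,0,0,0,-0.16]
    - [0.8,0.1,-0.075,0,0,0,-0.24]
    - [0.8,0.125,-0.092,0,0,0,-0.32]
    - [0.8,0.141,-0.103,0,0,0,-0.4]

```text
time_s: 13.3
tcp_pos: [488.9, 332.7, 245.9]
tcp_rot: [-3.138, -0.001, 1.759]
contact_force: [0.4, -0.2, -3.2]
grip_width: 0.587
grip_force: 30.0
```

Emit:
step_arm:
  deltas:
    - [0.8,0.015,-0.015,0.01,0,0,-0.05]
    - [0.8,0.0355,-0.0395,0.03,0,0,-0.11]
    - [0.8,0.0355,-0.0395,0.045,0,0,-0.11]
    - [0.8,0.0355,-0.0395,0.045,0,0,-0.11]
    - [0.8,0.0355,-0.0395,0.045,0,0,-0.11]

```text
time_s: 13.8
tcp_pos: [446.4, 356.8, 201.5]
tcp_rot: [-3.139, 0.0, 1.859]
contact_force: [0.8, 0.6, -1.6]
grip_width: 0.593
grip_force: 30.0
```

```bash
python3 - <<'E'
from h import *
st()
plan([(445,358,135,1.86)])
E
```

```text
{'time_s': np.float64(13.8), 'tcp_pos': array([446.411, 356.821, 201.529]), 'tcp_rot': array([-3.139,  0.   ,  1.859]), 'qpos': array([-0.633,  0.171, -0.097,  1.677,  0.016,  1.297, -0.445]), 'contact_force': array([ 0.814,  0.592, -1.583]), 'moment': array([-0.11 ,  0.049, -0.058]), 'grip_width': np.float64(0.593), 'grip_force': np.float64(30.008)}
[0.0015, -0.0008, 0.0665] [-0.003, 0.0, -0.001]
```

Emit:
step_arm:
  deltas:
    - [0.8,0.0015,0,0.03,0,0,0]
    - [0.8,0.0015,0,0.055,0,0,0]
    - [0.8,0.0015,0,0.075,0,0,0]
    - [0.8,0.0015,0,0.075,0,0,0]

```text
time_s: 14.2
tcp_pos: [444.8, 357.3, 124.6]
tcp_rot: [-3.135, 0.001, 1.859]
contact_force: [0.1, -0.9, -2.7]
grip_width: 0.587
grip_force: 30.0
```

Emit:
step_arm:
  deltas:
    - [-0.5,0,0,0,0,0,0]
    - [-0.5,0,0,0,0,0,0]
    - [-0.5,0,0,0,0,0,0]
    - [-0.5,0,0,0,0,0,0]
    - [-0.5,0,0,0,0,0,0]

```text
time_s: 14.7
tcp_pos: [445.2, 359.8, 127.6]
tcp_rot: [-3.141, -0.002, 1.861]
contact_force: [0.3, -0.0, 0.3]
grip_width: 0.745
grip_force: 0.0
```

Emit:
step_arm:
  deltas:
    - [-0.5,0,0,-0.04,0,0,0]
    - [-0.5,0,0,-0.08,0,0,0]
    - [-0.5,0,0,-0.12,0,0,0]
    - [-0.5,0,0,-0.12,0,0,0]

```text
time_s: 15.1
tcp_pos: [447.6, 361.7, 253.8]
tcp_rot: [3.133, -0.006, 1.861]
contact_force: [1.4, -0.3, 0.3]
grip_width: 0.75
grip_force: 0.0
```

```bash
python3 - <<'E'
from h import *
st()
plan([(500,280,260,1.75),(555,80,250,1.7),(510,-110,230,1.64),(496.2,-150.5,220,1.64)])
p,D=cams.get_image("top"); m=cams.camera_model("top"); H=hsv(p)
M=(H[...,0]>45)&(H[...,0]<75)&(H[...,1]>80); print("green in pail px",M[195:300,50:165].sum(),"on machine",M[200:245,350:390].sum())
E
```

```text
{'time_s': np.float64(15.1), 'tcp_pos': array([447.599, 361.734, 253.814]), 'tcp_rot': array([ 3.133, -0.006,  1.861]), 'qpos': array([-0.636,  0.145, -0.099,  1.602,  0.013,  1.385, -0.446]), 'contact_force': array([ 1.441, -0.327,  0.297]), 'moment': array([-0.021,  0.011, -0.046]), 'grip_width': np.float64(0.75), 'grip_force': np.float64(0.0)}
[-0.0933, 0.0269, -0.0065] [0.008, -0.006, 0.111]
[-0.2066, 0.0185, 0.01] [-0.0, -0.0, 0.05]
[-0.1826, -0.0691, 0.02] [0.0, -0.0, 0.06]
[-0.0394, -0.0166, 0.01] [0.0, 0.0, 0.0]
green in pail px 29 on machine 0
```

Emit:
step_arm:
  deltas:
    - [-1,-0.045,0.013,-0.006,0.008,-0.006,0.05]
    - [-1,-0.093,0.027,-0.006,0.008,-0.006,0.111]
    - [-1,-0.093,0.027,-0.006,0.008,-0.006,0.111]

```text
time_s: 15.45
tcp_pos: [502.0, 269.2, 251.4]
tcp_rot: [-3.132, 0.012, 1.736]
contact_force: [1.1, -0.2, 0.6]
grip_width: 0.934
grip_force: 0.0
```

Emit:
step_arm:
  deltas:
    - [-1,-0.041,0.004,0.002,0,0,0.01]
    - [-1,-0.082,0.0075,0.004,0,0,0.02]
    - [-1,-0.124,0.011,0.006,0,0,0.03]
    - [-1,-0.165,0.015,0.008,0,0,0.04]
    - [-1,-0.2065,0.0185,0.01,0,0,0.05]

```text
time_s: 15.95
tcp_pos: [551.9, 76.4, 242.1]
tcp_rot: [-3.13, 0.006, 1.7]
contact_force: [1.1, 0.1, 0.3]
grip_width: 1.0
grip_force: 0.0
```

Emit:
step_arm:
  deltas:
    - [-1,-0.04,-0.014,0.004,0,0,0.012]
    - [-1,-0.08,-0.028,0.008,0,0,0.024]
    - [-1,-0.12,-0.043,0.012,0,0,0.036]
    - [-1,-0.155,-0.057,0.016,0,0,0.048]
    - [-1,-0.1825,-0.069,0.02,0,0,0.06]

```text
time_s: 16.45
tcp_pos: [505.7, -114.5, 224.0]
tcp_rot: [-3.13, 0.007, 1.637]
contact_force: [-0.4, -0.5, 1.0]
grip_width: 1.002
grip_force: 0.0
```

Emit:
step_arm:
  deltas:
    - [-1,-0.02,-0.009,0.005,0,0,0]
    - [-1,-0.039,-0.0165,0.01,0,0,0]
    - [-1,-0.039,-0.0165,0.01,0,0,0]
    - [-1,-0.039,-0.0165,0.01,0,0,0]
    - [-1,-0.039,-0.0165,0.01,0,0,0]

```text
time_s: 16.95
tcp_pos: [493.8, -150.5, 215.4]
tcp_rot: [-3.132, 0.006, 1.642]
contact_force: [0.3, 0.7, -0.4]
grip_width: 0.999
grip_force: 0.0
```

```bash
python3 - <<'E'
from h import *
st()
plan([(496,-150.5,108,1.64)])
E
```

```text
{'time_s': np.float64(16.95), 'tcp_pos': array([ 493.818, -150.452,  215.449]), 'tcp_rot': array([-3.132,  0.006,  1.642]), 'qpos': array([-0.084,  0.04 ,  0.332,  1.795, -0.004,  1.316,  0.32 ]), 'contact_force': array([ 0.262,  0.652, -0.449]), 'moment': array([-0.046,  0.02 ,  0.076]), 'grip_width': np.float64(0.999), 'grip_force': np.float64(0.0)}
[0.0005, 0.0032, 0.1074] [-0.01, 0.006, 0.002]
```

Emit:
step_arm:
  deltas:
    - [-1,0.0005,0.0025,0.04,-0.01,0.006,0]
    - [-1,0.0005,0.0025,0.075,-0.01,0.006,0]
    - [-1,0.0005,0.0025,0.1,-0.01,0.006,0]
    - [-1,0.0005,0.0025,0.107,-0.01,0.006,0]
    - [-1,0.0005,0.0025,0.107,-0.01,0.006,0]

```text
time_s: 17.45
tcp_pos: [494.8, -151.1, 108.1]
tcp_rot: [-3.14, 0.0, 1.641]
contact_force: [-0.3, -0.9, 0.8]
grip_width: 1.0
grip_force: 0.0
```

Emit:
step_arm:
  deltas:
    - [0,0,0,0,0,0,0]
    - [0.8,0,0,0,0,0,0]
    - [0.8,0,0,0,0,0,0]
    - [0.8,0,0,0,0,0,0]
    - [0.8,0,0,0,0,0,0]

```text
time_s: 17.95
tcp_pos: [495.2, -152.2, 109.2]
tcp_rot: [3.14, 0.001, 1.64]
contact_force: [0.7, 0.2, 0.2]
grip_width: 0.631
grip_force: 0.0
```

Emit:
step_arm:
  deltas:
    - [0.8,0,0,0,0,0,0]
    - [0.8,0,0,0,0,0,0]
    - [0.8,0,0,0,0,0,0]
    - [0.8,0,0,0,0,0,0]
    - [0.8,0,0,0,0,0,0.05]

```text
time_s: 18.45
tcp_pos: [495.5, -152.4, 109.2]
tcp_rot: [3.14, 0.001, 1.589]
contact_force: [1.5, -0.5, 2.7]
grip_width: 0.592
grip_force: 30.0
```

```bash
python3 - <<'E'
from h import *
st()
E
```

```text
{'time_s': np.float64(18.45), 'tcp_pos': array([ 495.502, -152.424,  109.185]), 'tcp_rot': array([3.140e+00, 1.000e-03, 1.589e+00]), 'qpos': array([-0.072,  0.129,  0.342,  1.928, -0.048,  1.091,  0.308]), 'contact_force': array([ 1.479, -0.539,  2.729]), 'moment': array([ 0.129, -0.243,  0.074]), 'grip_width': np.float64(0.592), 'grip_force': np.float64(29.997)}
```

Gripped well. I'll twist and then lift.

Emit:
step_arm:
  deltas:
    - [0.8,0,0,0,0,0,0.1]
    - [0.8,0,0,0,0,0,0.2]
    - [0.8,0,0,0,0,0,0.3]
    - [0.8,0,0,0,0,0,0.4]
    - [0.8,0,0,0,0,0,0.5]

```text
time_s: 18.95
tcp_pos: [494.2, -151.5, 109.2]
tcp_rot: [-3.14, 0.001, 1.088]
contact_force: [-3.6, 2.3, 8.0]
grip_width: 0.591
grip_force: 30.0
```

Emit:
step_arm:
  deltas:
    - [0.8,0,0,0,0,0,0.1]
    - [0.8,0,0,0,0,0,0.2]
    - [0.8,0,0,0,0,0,0.3]
    - [0.8,0,0,0,0,0,0.4]
    - [0.8,0,0,0,0,0,0.45]

```text
time_s: 19.45
tcp_pos: [493.5, -150.4, 109.2]
tcp_rot: [-3.138, 0.002, 0.639]
contact_force: [-4.8, 3.8, 9.4]
grip_width: 0.588
grip_force: 30.0
```

```bash
python3 - <<'E'
from h import *
st()
E
```

```text
{'time_s': np.float64(19.45), 'tcp_pos': array([ 493.511, -150.391,  109.203]), 'tcp_rot': array([-3.138e+00,  2.000e-03,  6.390e-01]), 'qpos': array([-0.135,  0.129,  0.408,  1.931, -0.059,  1.096, -0.634]), 'contact_force': array([-4.791,  3.787,  9.369]), 'moment': array([0.795, 1.192, 0.563]), 'grip_width': np.float64(0.588), 'grip_force': np.float64(29.998)}
```

Emit:
step_arm:
  deltas:
    - [0.8,0,0,-0.005,0,0,0]
    - [0.8,0,0,-0.012,0,0,0]
    - [0.8,0,0,-0.02,0,0,0]
    - [0.8,0,0,-0.03,0,0,0]

```text
time_s: 19.85
tcp_pos: [494.9, -152.8, 139.6]
tcp_rot: [3.14, 0.0, 0.639]
contact_force: [-0.4, 0.5, -2.3]
grip_width: 0.59
grip_force: 30.0
```

```bash
python3 - <<'E'
from h import *
st()
plan([(496,-151,240,.64),(545,30,245,1.),(550,220,245,1.45),(470,370,245,1.86),(425,424,200,1.86)])
E
```

```text
{'time_s': np.float64(19.85), 'tcp_pos': array([ 494.9  , -152.762,  139.585]), 'tcp_rot': array([3.14 , 0.   , 0.639]), 'qpos': array([-0.139,  0.098,  0.41 ,  1.897, -0.041,  1.154, -0.645]), 'contact_force': array([-0.376,  0.455, -2.315]), 'moment': array([-0.077,  0.102,  0.013]), 'grip_width': np.float64(0.59), 'grip_force': np.float64(30.0)}
[0.0019, -0.0006, -0.1004] [0.001, 0.0, -0.001]
[0.1474, -0.1159, -0.005] [-0.0, 0.0, -0.36]
[0.1626, -0.0985, -0.0] [0.0, 0.0, -0.45]
[0.1393, -0.0975, -0.0] [0.0, 0.0, -0.41]
[0.0646, -0.0277, 0.045] [0.0, 0.0, 0.0]
```

Emit:
step_arm:
  deltas:
    - [0.8,0,0,-0.02,0,0,0]
    - [0.8,0,0,-0.045,0,0,0]
    - [0.8,0,0,-0.075,0,0,0]
    - [0.8,0,0,-0.105,0,0,0]
    - [0.8,0,0,-0.105,0,0,0]

```text
time_s: 20.35
tcp_pos: [497.6, -153.4, 249.4]
tcp_rot: [3.134, -0.007, 0.639]
contact_force: [0.7, -0.1, -2.3]
grip_width: 0.589
grip_force: 30.0
```

Emit:
step_arm:
  deltas:
    - [0.8,0.03,-0.023,-0.001,0,0,-0.07]
    - [0.8,0.06,-0.046,-0.002,0,0,-0.14]
    - [0.8,0.09,-0.07,-0.003,0,0,-0.21]
    - [0.8,0.12,-0.093,-0.004,0,0,-0.28]
    - [0.8,0.1475,-0.116,-0.005,0,0,-0.36]

```text
time_s: 20.85
tcp_pos: [544.0, 30.4, 248.0]
tcp_rot: [3.141, 0.001, 1.003]
contact_force: [0.4, -0.3, -3.3]
grip_width: 0.587
grip_force: 30.0
```

Emit:
step_arm:
  deltas:
    - [0.8,0.033,-0.02,0,0,0,-0.09]
    - [0.8,0.065,-0.04,0,0,0,-0.18]
    - [0.8,0.098,-0.06,0,0,0,-0.27]
    - [0.8,0.13,-0.08,0,0,0,-0.36]
    - [0.8,0.1625,-0.0985,0,0,0,-0.45]

```text
time_s: 21.35
tcp_pos: [548.5, 220.1, 247.8]
tcp_rot: [-3.141, 0.001, 1.453]
contact_force: [0.4, -0.4, -2.8]
grip_width: 0.588
grip_force: 30.0
```

Emit:
step_arm:
  deltas:
    - [0.8,0.033,-0.023,0,0,0,-0.09]
    - [0.8,0.065,-0.046,0,0,0,-0.18]
    - [0.8,0.095,-0.067,0,0,0,-0.27]
    - [0.8,0.12,-0.084,0,0,0,-0.35]
    - [0.8,0.139,-0.0975,0,0,0,-0.41]

```text
time_s: 21.85
tcp_pos: [467.5, 370.6, 247.8]
tcp_rot: [-3.141, 0.001, 1.865]
contact_force: [0.7, 0.8, -2.5]
grip_width: 0.59
grip_force: 30.0
```

Emit:
step_arm:
  deltas:
    - [0.8,0.03,-0.013,0.01,0,0,0]
    - [0.8,0.0645,-0.0275,0.025,0,0,0]
    - [0.8,0.0645,-0.0275,0.045,0,0,0]
    - [0.8,0.0645,-0.0275,0.045,0,0,0]
    - [0.8,0.0645,-0.0275,0.045,0,0,0]

```text
time_s: 22.35
tcp_pos: [425.4, 421.3, 203.1]
tcp_rot: [3.141, 0.003, 1.858]
contact_force: [0.1, 0.5, -2.0]
grip_width: 0.588
grip_force: 30.0
```

```bash
python3 - <<'E'
from h import *
st()
plan([(425,424,130,1.86)])
E
```

```text
{'time_s': np.float64(22.35), 'tcp_pos': array([425.44 , 421.302, 203.141]), 'tcp_rot': array([3.141e+00, 3.000e-03, 1.858e+00]), 'qpos': array([-0.73 ,  0.226, -0.113,  1.609,  0.029,  1.309, -0.56 ]), 'contact_force': array([ 0.137,  0.545, -1.999]), 'moment': array([-0.13 , -0.087, -0.018]), 'grip_width': np.float64(0.588), 'grip_force': np.float64(30.0)}
[0.0029, 0.0003, 0.0731] [0.0, 0.003, -0.002]
```

Emit:
step_arm:
  deltas:
    - [0.8,0.001,0,0.03,0,0,0]
    - [0.8,0.001,0,0.055,0,0,0]
    - [0.8,0.001,0,0.073,0,0,0]
    - [0.8,0.001,0,0.073,0,0,0]

```text
time_s: 22.75
tcp_pos: [424.6, 421.1, 128.6]
tcp_rot: [-3.139, 0.004, 1.857]
contact_force: [-0.3, -0.9, -2.9]
grip_width: 0.592
grip_force: 30.0
```

Emit:
step_arm:
  deltas:
    - [-0.5,0,0,0,0,0,0]
    - [-0.5,0,0,0,0,0,0]
    - [-0.5,0,0,0,0,0,0]
    - [-0.5,0,0,0,0,0,0]
    - [-0.5,0,0,0,0,0,0]

```text
time_s: 23.25
tcp_pos: [424.2, 424.0, 131.1]
tcp_rot: [3.14, 0.0, 1.86]
contact_force: [0.7, 0.8, 0.4]
grip_width: 0.748
grip_force: 0.0
```

Emit:
step_arm:
  deltas:
    - [-0.5,0,0,-0.04,0,0,0]
    - [-0.5,0,0,-0.08,0,0,0]
    - [-0.5,0,0,-0.12,0,0,0]
    - [-0.5,0,0,-0.12,0,0,0]

```text
time_s: 23.65
tcp_pos: [426.0, 426.3, 257.6]
tcp_rot: [3.131, -0.005, 1.86]
contact_force: [-0.2, -0.1, 0.7]
grip_width: 0.748
grip_force: 0.0
```

```bash
python3 - <<'E'
from h import *
st()
plan([(500,280,260,1.75),(545,110,250,1.7),(505,-40,230,1.64),(490,-61,220,1.64)])
E
```

```text
{'time_s': np.float64(23.65), 'tcp_pos': array([426.024, 426.299, 257.582]), 'tcp_rot': array([ 3.131, -0.005,  1.86 ]), 'qpos': array([-0.732,  0.2  , -0.115,  1.531,  0.024,  1.4  , -0.559]), 'contact_force': array([-0.156, -0.077,  0.656]), 'moment': array([-0.082, -0.009, -0.001]), 'grip_width': np.float64(0.748), 'grip_force': np.float64(0.0)}
[-0.1613, 0.0292, -0.0029] [0.01, -0.006, 0.11]
[-0.1753, 0.014, 0.01] [-0.0, -0.0, 0.05]
[-0.1436, -0.059, 0.02] [0.0, -0.0, 0.06]
[-0.0199, -0.0164, 0.01] [0.0, 0.0, 0.0]
```

Emit:
step_arm:
  deltas:
    - [-1,-0.04,0.007,-0.003,0.01,-0.006,0.03]
    - [-1,-0.08,0.014,-0.003,0.01,-0.006,0.06]
    - [-1,-0.12,0.022,-0.003,0.01,-0.006,0.09]
    - [-1,-0.161,0.029,-0.003,0.01,-0.006,0.11]

```text
time_s: 24.05
tcp_pos: [498.0, 276.3, 253.1]
tcp_rot: [-3.132, 0.007, 1.749]
contact_force: [-0.2, -0.3, -0.1]
grip_width: 0.972
grip_force: 0.0
```

Emit:
step_arm:
  deltas:
    - [-1,-0.035,0.003,0.002,0,0,0.01]
    - [-1,-0.07,0.006,0.004,0,0,0.02]
    - [-1,-0.105,0.008,0.006,0,0,0.03]
    - [-1,-0.14,0.011,0.008,0,0,0.04]
    - [-1,-0.175,0.014,0.01,0,0,0.05]

```text
time_s: 24.55
tcp_pos: [542.4, 106.5, 244.2]
tcp_rot: [-3.133, 0.008, 1.7]
contact_force: [0.1, 0.4, 1.0]
grip_width: 1.003
grip_force: 0.0
```

Emit:
step_arm:
  deltas:
    - [-1,-0.03,-0.012,0.004,0,0,0.012]
    - [-1,-0.06,-0.024,0.008,0,0,0.024]
    - [-1,-0.09,-0.036,0.012,0,0,0.036]
    - [-1,-0.12,-0.048,0.016,0,0,0.048]
    - [-1,-0.1435,-0.059,0.02,0,0,0.06]

```text
time_s: 25.05
tcp_pos: [501.5, -44.3, 225.8]
tcp_rot: [-3.133, 0.009, 1.638]
contact_force: [0.5, -0.0, 0.6]
grip_width: 1.001
grip_force: 0.0
```

Emit:
step_arm:
  deltas:
    - [-1,-0.01,-0.008,0.005,0,0,0]
    - [-1,-0.02,-0.0165,0.01,0,0,0]
    - [-1,-0.02,-0.0165,0.01,0,0,0]
    - [-1,-0.02,-0.0165,0.01,0,0,0]
    - [-1,-0.02,-0.0165,0.01,0,0,0]

```text
time_s: 25.55
tcp_pos: [487.6, -62.0, 216.7]
tcp_rot: [-3.134, 0.008, 1.642]
contact_force: [0.9, -0.5, -0.0]
grip_width: 1.0
grip_force: 0.0
```

```bash
python3 - <<'E'
from h import *
st()
plan([(490,-61,108,1.64)])
E
```

```text
{'time_s': np.float64(25.55), 'tcp_pos': array([487.62 , -61.957, 216.732]), 'tcp_rot': array([-3.134,  0.008,  1.642]), 'qpos': array([-0.211, -0.016,  0.275,  1.846,  0.014,  1.318,  0.132]), 'contact_force': array([ 0.892, -0.539, -0.043]), 'moment': array([-0.033,  0.079,  0.009]), 'grip_width': np.float64(1.0), 'grip_force': np.float64(0.0)}
[0.0017, 0.0033, 0.1087] [-0.008, 0.008, 0.002]
```

Emit:
step_arm:
  deltas:
    - [-1,0.0015,0.003,0.04,-0.008,0.008,0]
    - [-1,0.0015,0.003,0.075,-0.008,0.008,0]
    - [-1,0.0015,0.003,0.1,-0.008,0.008,0]
    - [-1,0.0015,0.003,0.108,-0.008,0.008,0]
    - [-1,0.0015,0.003,0.108,-0.008,0.008,0]

```text
time_s: 26.05
tcp_pos: [488.8, -61.9, 107.8]
tcp_rot: [-3.139, 0.0, 1.641]
contact_force: [-0.1, -0.2, 0.7]
grip_width: 0.997
grip_force: 0.0
```

Emit:
step_arm:
  deltas:
    - [0,0,0,0,0,0,0]
    - [0.8,0,0,0,0,0,0]
    - [0.8,0,0,0,0,0,0]
    - [0.8,0,0,0,0,0,0]
    - [0.8,0,0,0,0,0,0]

```text
time_s: 26.55
tcp_pos: [489.4, -62.7, 109.0]
tcp_rot: [3.141, 0.0, 1.64]
contact_force: [0.6, -0.6, 0.5]
grip_width: 0.629
grip_force: 0.0
```

Emit:
step_arm:
  deltas:
    - [0.8,0,0,0,0,0,0]
    - [0.8,0,0,0,0,0,0]
    - [0.8,0,0,0,0,0,0]
    - [0.8,0,0,0,0,0,0]
    - [0.8,0,0,0,0,0,0.05]

```text
time_s: 27.05
tcp_pos: [489.4, -62.7, 108.9]
tcp_rot: [3.141, 0.0, 1.589]
contact_force: [-0.6, 0.0, 3.6]
grip_width: 0.593
grip_force: 30.0
```

```bash
python3 - <<'E'
from h import *
st()
E
```

```text
{'time_s': np.float64(27.05), 'tcp_pos': array([489.399, -62.679, 108.896]), 'tcp_rot': array([3.141, 0.   , 1.589]), 'qpos': array([-0.202,  0.076,  0.287,  1.981, -0.024,  1.087,  0.114]), 'contact_force': array([-0.6  ,  0.013,  3.583]), 'moment': array([-0.081,  0.112,  0.101]), 'grip_width': np.float64(0.593), 'grip_force': np.float64(29.997)}
```

Emit:
step_arm:
  deltas:
    - [0.8,0,0,0,0,0,0.1]
    - [0.8,0,0,0,0,0,0.2]
    - [0.8,0,0,0,0,0,0.3]
    - [0.8,0,0,0,0,0,0.4]
    - [0.8,0,0,0,0,0,0.5]

```text
time_s: 27.55
tcp_pos: [488.0, -61.9, 108.9]
tcp_rot: [-3.139, 0.001, 1.088]
contact_force: [-6.1, 1.0, 7.5]
grip_width: 0.593
grip_force: 30.0
```

Emit:
step_arm:
  deltas:
    - [0.8,0,0,0,0,0,0.1]
    - [0.8,0,0,0,0,0,0.2]
    - [0.8,0,0,0,0,0,0.3]
    - [0.8,0,0,0,0,0,0.4]
    - [0.8,0,0,0,0,0,0.45]

```text
time_s: 28.05
tcp_pos: [487.2, -60.7, 109.0]
tcp_rot: [-3.137, 0.003, 0.64]
contact_force: [-7.0, 4.1, 11.3]
grip_width: 0.592
grip_force: 30.0
```

Emit:
step_arm:
  deltas:
    - [0.8,0,0,-0.005,0,0,0]
    - [0.8,0,0,-0.012,0,0,0]
    - [0.8,0,0,-0.02,0,0,0]
    - [0.8,0,0,-0.03,0,0,0]

```text
time_s: 28.45
tcp_pos: [489.3, -63.3, 139.4]
tcp_rot: [3.141, 0.001, 0.639]
contact_force: [0.1, 0.1, -2.5]
grip_width: 0.595
grip_force: 30.0
```

```bash
python3 - <<'E'
from h import *
st()
plan([(490,-62,240,.64),(550,110,245,1.1),(530,280,245,1.56),(440,390,245,1.95),(434,391,200,1.95)])
E
```

```text
{'time_s': np.float64(28.45), 'tcp_pos': array([489.29 , -63.284, 139.375]), 'tcp_rot': array([3.141e+00, 1.000e-03, 6.390e-01]), 'qpos': array([-0.243,  0.043,  0.326,  1.949, -0.014,  1.151, -0.843]), 'contact_force': array([ 0.063,  0.06 , -2.477]), 'moment': array([-0.015,  0.181, -0.006]), 'grip_width': np.float64(0.595), 'grip_force': np.float64(30.001)}
[0.0013, -0.0005, -0.1006] [0.001, 0.001, -0.001]
[0.1508, -0.1021, -0.005] [0.0, 0.0, -0.46]
[0.1424, -0.0949, -0.0] [0.0, 0.0, -0.46]
[0.109, -0.0912, -0.0] [-0.0, 0.0, -0.39]
[0.0032, -0.0052, 0.045] [0.0, 0.0, 0.0]
```

Emit:
step_arm:
  deltas:
    - [0.8,0,0,-0.02,0,0,0]
    - [0.8,0,0,-0.045,0,0,0]
    - [0.8,0,0,-0.075,0,0,0]
    - [0.8,0,0,-0.105,0,0,0]
    - [0.8,0,0,-0.105,0,0,0]

```text
time_s: 28.95
tcp_pos: [492.1, -63.4, 249.1]
tcp_rot: [3.136, -0.008, 0.639]
contact_force: [1.5, -0.7, -2.5]
grip_width: 0.591
grip_force: 30.0
```

Emit:
step_arm:
  deltas:
    - [0.8,0.03,-0.02,-0.001,0,0,-0.09]
    - [0.8,0.06,-0.04,-0.002,0,0,-0.18]
    - [0.8,0.09,-0.06,-0.003,0,0,-0.27]
    - [0.8,0.12,-0.08,-0.004,0,0,-0.36]
    - [0.8,0.151,-0.102,-0.005,0,0,-0.46]

```text
time_s: 29.45
tcp_pos: [549.6, 109.9, 247.8]
tcp_rot: [-3.141, 0.001, 1.103]
contact_force: [0.7, 0.3, -2.7]
grip_width: 0.592
grip_force: 30.0
```

Emit:
step_arm:
  deltas:
    - [0.8,0.028,-0.019,0,0,0,-0.09]
    - [0.8,0.057,-0.038,0,0,0,-0.18]
    - [0.8,0.085,-0.057,0,0,0,-0.27]
    - [0.8,0.114,-0.076,0,0,0,-0.36]
    - [0.8,0.1425,-0.095,0,0,0,-0.46]

```text
time_s: 29.95
tcp_pos: [529.1, 280.3, 247.5]
tcp_rot: [-3.141, 0.001, 1.563]
contact_force: [1.0, 0.6, -2.7]
grip_width: 0.592
grip_force: 30.0
```

Emit:
step_arm:
  deltas:
    - [0.8,0.022,-0.018,0,0,0,-0.09]
    - [0.8,0.044,-0.037,0,0,0,-0.18]
    - [0.8,0.066,-0.055,0,0,0,-0.27]
    - [0.8,0.088,-0.073,0,0,0,-0.35]
    - [0.8,0.109,-0.091,0,0,0,-0.39]

```text
time_s: 30.45
tcp_pos: [438.6, 390.4, 247.9]
tcp_rot: [-3.141, 0.001, 1.952]
contact_force: [-0.4, 0.0, -2.2]
grip_width: 0.595
grip_force: 30.0
```

Emit:
step_arm:
  deltas:
    - [0.8,0.003,-0.005,0.01,0,0,0]
    - [0.8,0.003,-0.005,0.025,0,0,0]
    - [0.8,0.003,-0.005,0.045,0,0,0]
    - [0.8,0.003,-0.005,0.045,0,0,0]
    - [0.8,0.003,-0.005,0.045,0,0,0]

```text
time_s: 30.95
tcp_pos: [434.4, 389.0, 202.6]
tcp_rot: [-3.14, 0.001, 1.948]
contact_force: [0.5, 0.1, -1.2]
grip_width: 0.591
grip_force: 30.0
```

```bash
python3 - <<'E'
from h import *
st()
plan([(434,391,130,1.95)])
E
```

```text
{'time_s': np.float64(30.95), 'tcp_pos': array([434.429, 389.043, 202.575]), 'tcp_rot': array([-3.140e+00,  1.000e-03,  1.948e+00]), 'qpos': array([-0.685,  0.195, -0.104,  1.647,  0.021,  1.303, -0.416]), 'contact_force': array([ 0.522,  0.123, -1.233]), 'moment': array([-0.056,  0.033,  0.032]), 'grip_width': np.float64(0.591), 'grip_force': np.float64(30.0)}
[0.0021, 0.0005, 0.0726] [-0.002, 0.001, -0.002]
```

Emit:
step_arm:
  deltas:
    - [0.8,0.001,0,0.03,0,0,0]
    - [0.8,0.001,0,0.055,0,0,0]
    - [0.8,0.001,0,0.068,0,0,0]
    - [0.8,0.001,0,0.068,0,0,0]

```text
time_s: 31.35
tcp_pos: [433.1, 390.2, 134.0]
tcp_rot: [-3.138, 0.002, 1.949]
contact_force: [-0.2, -0.2, -3.3]
grip_width: 0.589
grip_force: 30.0
```

Emit:
step_arm:
  deltas:
    - [-0.5,0,0,0,0,0,0]
    - [-0.5,0,0,0,0,0,0]
    - [-0.5,0,0,0,0,0,0]
    - [-0.5,0,0,0,0,0,0]
    - [-0.5,0,0,0,0,0,0]

```text
time_s: 31.85
tcp_pos: [433.8, 391.6, 136.1]
tcp_rot: [3.141, -0.0, 1.95]
contact_force: [0.3, -0.2, 0.2]
grip_width: 0.746
grip_force: 0.0
```

Emit:
step_arm:
  deltas:
    - [-0.5,0,0,-0.04,0,0,0]
    - [-0.5,0,0,-0.08,0,0,0]
    - [-0.5,0,0,-0.12,0,0,0]
    - [-0.5,0,0,-0.13,0,0,0]
    - [-0.5,0,0,-0.13,0,0,0]

```text
time_s: 32.35
tcp_pos: [434.3, 392.2, 267.9]
tcp_rot: [3.138, -0.001, 1.95]
contact_force: [-0.6, -0.4, -0.7]
grip_width: 0.752
grip_force: 0.0
```

```bash
python3 - <<'E'
from h import *
st()
plan([(500,300,265,1.9),(600,190,240,1.891)])
E
```

```text
{'time_s': np.float64(32.35), 'tcp_pos': array([434.329, 392.201, 267.869]), 'tcp_rot': array([ 3.138e+00, -1.000e-03,  1.950e+00]), 'qpos': array([-0.688,  0.165, -0.104,  1.551,  0.018,  1.421, -0.415]), 'contact_force': array([-0.639, -0.371, -0.653]), 'moment': array([-0.057,  0.005,  0.052]), 'grip_width': np.float64(0.752), 'grip_force': np.float64(0.0)}
[-0.11, 0.0269, 0.0028] [0.004, -0.002, 0.05]
[-0.1364, 0.0591, 0.025] [-0.0, -0.0, 0.009]
```

Emit:
step_arm:
  deltas:
    - [-1,-0.037,0.009,0.001,0.004,-0.002,0.02]
    - [-1,-0.074,0.018,0.002,0.004,-0.002,0.04]
    - [-1,-0.11,0.027,0.003,0.004,-0.002,0.05]
    - [-1,-0.11,0.027,0.003,0.004,-0.002,0.05]

```text
time_s: 32.75
tcp_pos: [502.6, 291.8, 259.8]
tcp_rot: [-3.134, 0.007, 1.889]
contact_force: [-0.0, 0.1, 0.1]
grip_width: 0.981
grip_force: 0.0
```

```bash
python3 - <<'E'
from h import *
p,d=cams.get_image("wrist"); cv2.imwrite("pics/w2.png",p[...,::-1])
E
```

Emit:
step_arm:
  deltas:
    - [-1,-0.035,0.015,0.006,0,0,0]
    - [-1,-0.07,0.03,0.012,0,0,0]
    - [-1,-0.105,0.045,0.019,0,0,0]
    - [-1,-0.136,0.059,0.025,0,0,0.009]
    - [-1,-0.136,0.059,0.025,0,0,0.009]

```text
time_s: 33.3
tcp_pos: [600.5, 183.9, 234.2]
tcp_rot: [-3.133, 0.006, 1.884]
contact_force: [-0.0, 0.6, 0.1]
grip_width: 0.997
grip_force: 0.0
```

```bash
python3 - <<'E'
from h import *
st()
p,d=cams.get_image("wrist"); cv2.imwrite("pics/w3.png",p[...,::-1])
p,D=cams.get_image("top"); cv2.imwrite("pics/top2.png",p[...,::-1])
m=cams.camera_model("top"); H=hsv(p)
v,u=np.mgrid[0:420,0:560]; C=cloud(m,np.c_[u.ravel(),v.ravel()],D).reshape(420,560,3)
b=(v>190)&(v<310)&(u<170)&(u>50)&(np.hypot(C[...,0]-434.6,C[...,1]-391.2)<78); print("pail contents: max z",np.percentile(C[b][:,2],[5,50,95,100]).round(),b.sum())
E
```

```text
{'time_s': np.float64(33.3), 'tcp_pos': array([600.483, 183.907, 234.204]), 'tcp_rot': array([-3.133,  0.006,  1.884]), 'qpos': array([-0.407,  0.273,  0.08 ,  1.489, -0.016,  1.389, -0.015]), 'contact_force': array([-0.023,  0.636,  0.071]), 'moment': array([-0.102,  0.048,  0.079]), 'grip_width': np.float64(0.997), 'grip_force': np.float64(0.0)}
pail contents: max z [ 81.  95. 100. 102.] 243
```

View pics/top2.png

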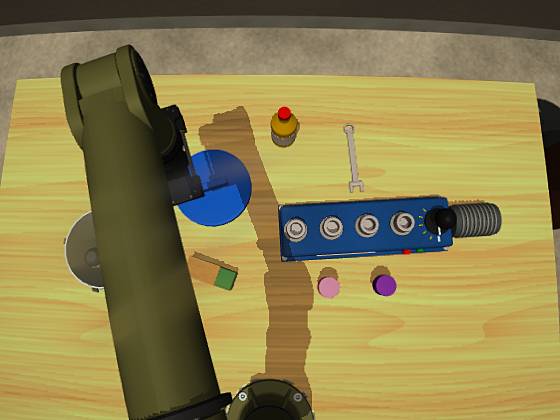

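View pics/w2.png

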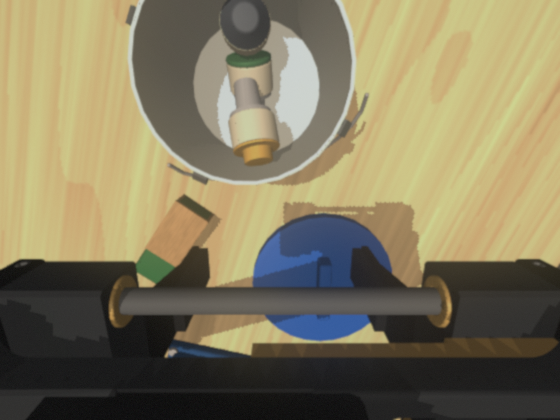

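All noses are now empty, and the pail holds the cone (upright, 245,20), the green flat (250,75) and the step (255,135), all well below the rim. The lid is at (213,187), partly hidden, so I'll re-measure it.

```bash
python3 - <<'E'
from h import *
def lid(p,m,ok):
    H=hsv(p); M=(H[...,0]>100)&(H[...,0]<130)&(H[...,1]>150); c=blob(M,ok)
    P=plane(m,c,19)[:,:2]
    best=max((( (np.abs(np.hypot(*(P-k).T)-r)<2.5).sum(),tuple(k),r) for k,r in (circ(P[np.random.default_rng(i).choice(len(P),3,replace=False)]) for i in range(400)) if 100<r<110),default=None)
    k=np.array(best[1]); q=np.abs(np.hypot(*(P-k).T)-best[2])<3; k,r=circ(P[q]); print(k.round(1),r.round(1),q.sum(),len(P))
p=cv2.imread("pics/top2.png")[...,::-1].copy(); lid(p,cams.camera_model("top"),(165,140,262,235))
p,d=cams.get_image("wrist"); lid(p,cams.camera_model("wrist"),(0,0,560,420))
E
```

```text
[608.8 161.2] 103.9 163 321
[640.5 151.9] 96.5 138 579
```

View pics/w3.png

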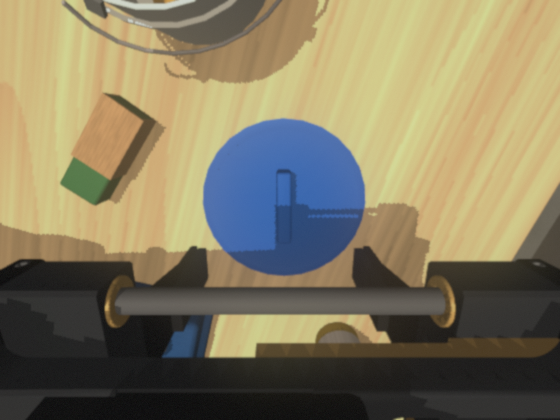

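The wrist view shows the whole lid around (285,197), with the rib running vertically from (285,170) to (285,243), so the tool yaw already matches.

```bash
python3 - <<'E'
from h import *
st()
p,D=cams.get_image("wrist"); m=cams.camera_model("wrist")
v,u=np.mgrid[0:420,0:560]; C=cloud(m,np.c_[u.ravel(),v.ravel()],D).reshape(420,560,3)
box=(v>100)&(v<265)&(u>200)&(u<370)&(D>0)
b=box&(C[...,2]>40)&(C[...,2]<60); P=C[b]; print("rib",P[:,2].mean(),len(P),cv2.minAreaRect(np.float32(P[:,:2])))
b=box&(C[...,2]>10)&(C[...,2]<60)
c=blob(b); c=c[c[:,1]<255]; k,r=circ(plane(m,c,19)); print("lid",k,r); k,r=circ(cloud(m,c,D)); print("lid cloud",k,r)
E
```

```text
{'time_s': np.float64(33.45), 'tcp_pos': array([597.719, 191.083, 236.121]), 'tcp_rot': array([-3.135e+00,  1.000e-03,  1.893e+00]), 'qpos': array([-0.412,  0.27 ,  0.073,  1.489, -0.019,  1.39 , -0.016]), 'contact_force': array([-0.5  ,  0.463,  0.697]), 'moment': array([-0.013, -0.   ,  0.012]), 'grip_width': np.float64(0.998), 'grip_force': np.float64(0.0)}
rib 47.49111884010055 1041 ((610.8031616210938, 165.708740234375), (17.880687713623047, 88.77912139892578), 18.33323860168457)
lid [610.98968728 165.10353034] 104.92381495554248
lid cloud [610.97146451 165.08491436] 104.93373917919389
```

```bash
python3 - <<'E'
from h import *
plan([(610,163.5,100,1.891),(610,163.5,24,1.891)])
E
```

```text
[-0.0305, 0.0036, 0.1367] [-0.006, 0.001, 0.003]
[0.0, -0.0, 0.076] [0.0, 0.0, 0.0]
```

Emit:
step_arm:
  deltas:
    - [-1,-0.015,0.002,0.03,-0.006,0,0.003]
    - [-1,-0.0305,0.0035,0.06,-0.006,0,0.003]
    - [-1,-0.0305,0.0035,0.1,-0.006,0,0.003]
    - [-1,-0.0305,0.0035,0.135,-0.006,0,0.003]
    - [-1,-0.0305,0.0035,0.135,-0.006,0,0.003]

```text
time_s: 34.0
tcp_pos: [606.4, 162.1, 97.0]
tcp_rot: [-3.133, 0.001, 1.891]
contact_force: [-0.8, 0.3, -0.0]
grip_width: 1.002
grip_force: 0.0
```

Emit:
step_arm:
  deltas:
    - [-1,0,0,0,0,0,0]
    - [-1,0,0,0,0,0,0]

```text
time_s: 34.2
tcp_pos: [612.8, 162.6, 105.3]
tcp_rot: [3.136, 0.002, 1.889]
contact_force: [-0.2, -0.5, 0.0]
grip_width: 1.002
grip_force: 0.0
```

```bash
python3 - <<'E'
from h import *
st(); plan([(610,163.5,24,1.891)])
p,D=cams.get_image("wrist"); m=cams.camera_model("wrist"); cv2.imwrite("pics/w4.png",p[...,::-1])
v,u=np.mgrid[0:420,0:560]; C=cloud(m,np.c_[u.ravel(),v.ravel()],D).reshape(420,560,3)
b=(C[...,2]>40)&(C[...,2]<56)&(np.hypot(C[...,0]-610,C[...,1]-163)<60)&(D>0); P=C[b]; print(len(P),cv2.minAreaRect(np.float32(P[:,:2])) if len(P)>3 else 0)
b=(C[...,2]>8)&(C[...,2]<30)&(np.hypot(C[...,0]-610,C[...,1]-163)<118)&(D>0)&(v<225)
c=blob(b); c=c[c[:,1]<220]; k,r=circ(cloud(m,c,D)); print(k,r,len(c))
E
```

```text
{'time_s': np.float64(34.2), 'tcp_pos': array([612.801, 162.579, 105.293]), 'tcp_rot': array([3.136e+00, 2.000e-03, 1.889e+00]), 'qpos': array([-0.371,  0.359,  0.085,  1.643, -0.031,  1.135,  0.04 ]), 'contact_force': array([-0.192, -0.521,  0.014]), 'moment': array([-0.101,  0.034, -0.009]), 'grip_width': np.float64(1.002), 'grip_force': np.float64(0.0)}
[0.0019, -0.0029, 0.0813] [0.006, 0.002, -0.002]
2486 ((611.0099487304688, 164.57861328125), (18.042617797851562, 89.57771301269531), 18.401247024536133)
[600.92215056 195.84690711] 76.7846632505246 503
```

Emit:
step_arm:
  deltas:
    - [-1,0.002,-0.002,0.03,0.004,0,0]
    - [-1,0.002,-0.002,0.055,0.004,0,0]
    - [-1,0.002,-0.002,0.073,0.004,0,0]
    - [-1,0.002,-0.002,0.077,0.004,0,0]
    - [-1,0.002,-0.002,0.077,0.004,0,0]

```text
time_s: 34.75
tcp_pos: [609.7, 162.6, 26.5]
tcp_rot: [-3.14, 0.002, 1.888]
contact_force: [0.3, 0.5, -0.2]
grip_width: 1.0
grip_force: 0.0
```

Emit:
step_arm:
  deltas:
    - [-1,0,0,0,0,0,0]
    - [-1,0,0,0,0,0,0]
    - [-1,0,0,0,0,0,0]

```text
time_s: 35.05
tcp_pos: [609.9, 162.5, 26.8]
tcp_rot: [-3.141, 0.002, 1.888]
contact_force: [-0.2, 0.8, -0.1]
grip_width: 0.999
grip_force: 0.0
```

```bash
python3 - <<'E'
from h import *
st(); plan([(610.8,164.2,24,1.891)])
E
```

```text
{'time_s': np.float64(35.05), 'tcp_pos': array([609.913, 162.469,  26.792]), 'tcp_rot': array([-3.141e+00,  2.000e-03,  1.888e+00]), 'qpos': array([-0.368,  0.439,  0.08 ,  1.705, -0.038,  0.999,  0.042]), 'contact_force': array([-0.181,  0.768, -0.12 ]), 'moment': array([-0.013,  0.032, -0.076]), 'grip_width': np.float64(0.999), 'grip_force': np.float64(0.0)}
[0.0014, 0.0014, 0.0028] [-0.0, 0.002, -0.003]
```

Emit:
step_arm:
  deltas:
    - [-1,0.0015,0.0015,0.002,0,0,0]
    - [0.9,0.0015,0.0015,0.002,0,0,0]
    - [0.9,0.0015,0.0015,0.002,0,0,0]
    - [0.9,0.0015,0.0015,0.002,0,0,0]
    - [0.9,0.0015,0.0015,0.002,0,0,0]

```text
time_s: 35.55
tcp_pos: [610.0, 164.1, 23.5]
tcp_rot: [-3.139, 0.002, 1.888]
contact_force: [-1.2, -0.1, 1.0]
grip_width: 0.724
grip_force: 0.0
```

Emit:
step_arm:
  deltas:
    - [0.9,0,0,0,0,0,0]
    - [0.9,0,0,0,0,0,0]
    - [0.9,0,0,0,0,0,0]
    - [0.9,0,0,0,0,0,0]
    - [0.9,0,0,0,0,0,0]

```text
time_s: 36.05
tcp_pos: [610.0, 164.1, 23.5]
tcp_rot: [-3.139, 0.002, 1.888]
contact_force: [-0.5, -0.6, -0.8]
grip_width: 0.264
grip_force: 0.0
```

Emit:
step_arm:
  deltas:
    - [0.9,0,0,0,0,0,0]
    - [0.9,0,0,0,0,0,0]
    - [0.9,0,0,0,0,0,0]
    - [0.9,0,0,0,0,0,0]
    - [0.9,0,0,0,0,0,0]

```text
time_s: 36.55
tcp_pos: [610.1, 164.1, 23.5]
tcp_rot: [-3.139, 0.002, 1.888]
contact_force: [0.1, -0.3, 0.2]
grip_width: 0.202
grip_force: 30.0
```

Emit:
step_arm:
  deltas:
    - [0.9,0,0,-0.01,0,0,0]
    - [0.9,0,0,-0.02,0,0,0]
    - [0.9,0,0,-0.04,0,0,0]
    - [0.9,0,0,-0.06,0,0,0]

```text
time_s: 36.95
tcp_pos: [609.8, 164.1, 84.4]
tcp_rot: [-3.139, 0.002, 1.888]
contact_force: [0.4, -0.7, -3.0]
grip_width: 0.204
grip_force: 30.0
```

```bash
python3 - <<'E'
from h import *
st(); plan([(610.8,164,230,1.891),(520,290,230,1.85),(434.6,391.2,215,1.85)])
E
```

```text
{'time_s': np.float64(36.95), 'tcp_pos': array([609.773, 164.143,  84.443]), 'tcp_rot': array([-3.139e+00,  2.000e-03,  1.888e+00]), 'qpos': array([-0.374,  0.38 ,  0.083,  1.659, -0.032,  1.107,  0.035]), 'contact_force': array([ 0.375, -0.743, -3.033]), 'moment': array([-0.084,  0.027,  0.023]), 'grip_width': np.float64(0.204), 'grip_force': np.float64(29.99)}
[-0.0008, 0.0005, -0.1456] [-0.003, 0.002, -0.003]
[0.1482, -0.0465, -0.0] [0.0, -0.0, 0.041]
[0.1208, -0.0542, 0.015] [0.0, 0.0, 0.0]
```

Emit:
step_arm:
  deltas:
    - [0.9,0,0,-0.03,0,0,0]
    - [0.9,0,0,-0.06,0,0,0]
    - [0.9,0,0,-0.09,0,0,0]
    - [0.9,0,0,-0.12,0,0,0]
    - [0.9,0,0,-0.145,0,0,0]

```text
time_s: 37.45
tcp_pos: [610.5, 164.7, 231.4]
tcp_rot: [-3.141, 0.002, 1.888]
contact_force: [1.1, -0.3, -3.2]
grip_width: 0.207
grip_force: 30.0
```

Emit:
step_arm:
  deltas:
    - [0.9,0.03,-0.009,0,0,0,0.008]
    - [0.9,0.06,-0.018,0,0,0,0.016]
    - [0.9,0.09,-0.028,0,0,0,0.024]
    - [0.9,0.12,-0.037,0,0,0,0.032]
    - [0.9,0.148,-0.0465,0,0,0,0.041]

```text
time_s: 37.95
tcp_pos: [518.9, 292.0, 229.1]
tcp_rot: [-3.14, 0.002, 1.847]
contact_force: [0.4, -0.2, -3.3]
grip_width: 0.208
grip_force: 30.0
```

Emit:
step_arm:
  deltas:
    - [0.9,0.03,-0.013,0,0,0,0]
    - [0.9,0.06,-0.027,0,0,0,0]
    - [0.9,0.09,-0.04,0.005,0,0,0]
    - [0.9,0.121,-0.054,0.01,0,0,0]
    - [0.9,0.121,-0.054,0.015,0,0,0]

```text
time_s: 38.45
tcp_pos: [429.7, 398.1, 213.8]
tcp_rot: [-3.138, -0.002, 1.856]
contact_force: [-0.8, 0.7, -3.1]
grip_width: 0.205
grip_force: 30.0
```

Emit:
step_arm:
  deltas:
    - [0.9,0,0,0,0,0,0]
    - [0.9,0,0,0,0,0,0]
    - [0.9,0,0,0,0,0,0]

```text
time_s: 38.75
tcp_pos: [436.4, 391.3, 213.6]
tcp_rot: [-3.14, 0.003, 1.844]
contact_force: [0.3, 0.5, -2.9]
grip_width: 0.203
grip_force: 30.0
```

```bash
python3 - <<'E'
from h import *
st(); plan([(434.6,391.2,180,1.85)])
p,D=cams.get_image("wrist"); m=cams.camera_model("wrist"); cv2.imwrite("pics/w5.png",p[...,::-1])
H=hsv(p); v,u=np.mgrid[0:420,0:560]; M=(H[...,0]>100)&(H[...,0]<130)&(H[...,1]>130)&(v<225); c=blob(M); c=c[(c[:,1]<215)&(c[:,0]>3)&(c[:,0]<556)&(c[:,1]>3)]
t=manip.state()['tcp_pos']; k,r=circ(plane(m,c,t[2]-5)); print("lid-tcp",k-t[:2],r,len(c))
p,D=cams.get_image("top"); cv2.imwrite("pics/top3.png",p[...,::-1])
E
```

```text
{'time_s': np.float64(38.75), 'tcp_pos': array([436.401, 391.274, 213.644]), 'tcp_rot': array([-3.140e+00,  3.000e-03,  1.844e+00]), 'qpos': array([-0.704,  0.194, -0.084,  1.625,  0.019,  1.325, -0.518]), 'contact_force': array([ 0.257,  0.539, -2.856]), 'moment': array([-0.016,  0.027, -0.004]), 'grip_width': np.float64(0.203), 'grip_force': np.float64(29.99)}
[0.0005, -0.0017, 0.0336] [-0.001, 0.003, -0.006]
lid-tcp [ 1.4483788  -0.13245508] 104.6817701396021 456
```

View pics/w5.png

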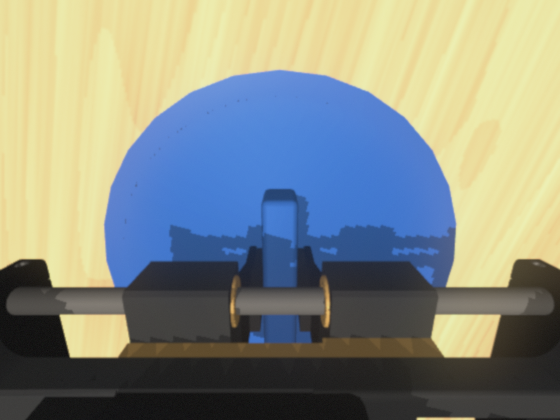

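The lid is held, with its centre about 1.4 mm from the TCP. The wrist view shows it level and the rib square between the fingers. I'll cross-check the pail centre with the scene camera.

```bash
python3 - <<'E'
from h import *
for n in("scene","top"):
    m=cams.camera_model(n); D=np.load(f"pics/{n}0.npy"); v,u=np.mgrid[0:420,0:560]; C=cloud(m,np.c_[u.ravel(),v.ravel()],D).reshape(420,560,3)
    near=np.hypot(C[...,0]-434.6,C[...,1]-391.2)<125; b=near&(C[...,2]>146)&(C[...,2]<156)&(D>0); P=C[b]
    k=np.array([434.6,391.2])
    for _ in range(8):
        e=np.abs(np.hypot(*(P[:,:2]-k).T)-93)<5; k,r=circ(P[e])
    print(n,"pail",k.round(1),r.round(1),e.sum(),"rim z",np.percentile(C[near&(D>0)][:,2],99.5))
    b=(C[...,2]>42)&(C[...,2]<58)&(np.hypot(C[...,0]-610,C[...,1]-163)<60)&(D>0); print(" rib",np.array(cv2.minAreaRect(np.float32(C[b][:,:2]))[0]).round(1))
    b=(C[...,2]>8)&(C[...,2]<58)&(np.hypot(C[...,0]-610,C[...,1]-163)<115)&(D>0); c=blob(b); k,r=circ(plane(m,c,19)); print(" lid",k.round(1),r)
E
```

```text
scene pail [438.  395.3] 92.9 671 rim z 151.93791087416176
 rib [612.  166.3]
 lid [614.6 167.5] 108.33444687198225
top pail [434.6 391.7] 92.6 541 rim z 152.00196967845957
 rib [610.4 162.6]
 lid [609.9 161.3] 104.59491924441082
```

```bash
python3 - <<'E'
from h import *
st(); plan([(435,393.3,180,1.85)])
E
```

```text
{'time_s': np.float64(38.85), 'tcp_pos': array([436.055, 391.644, 213.54 ]), 'tcp_rot': array([-3.140e+00,  2.000e-03,  1.845e+00]), 'qpos': array([-0.704,  0.195, -0.085,  1.625,  0.018,  1.325, -0.518]), 'contact_force': array([ 0.218, -0.956, -2.676]), 'moment': array([-0.088,  0.044, -0.004]), 'grip_width': np.float64(0.202), 'grip_force': np.float64(29.99)}
[0.002, -0.0005, 0.0335] [-0.002, 0.002, -0.005]
```

Emit:
step_arm:
  deltas:
    - [0.9,0.002,-0.0005,0.01,-0.002,0.002,0]
    - [0.9,0.002,-0.0005,0.02,-0.002,0.002,0]
    - [0.9,0.002,-0.0005,0.03,-0.002,0.002,0]
    - [0.9,0.002,-0.0005,0.0335,-0.002,0.002,0]
    - [0.9,0.002,-0.0005,0.0335,-0.002,0.002,0]

```text
time_s: 39.35
tcp_pos: [433.5, 393.7, 178.3]
tcp_rot: [-3.139, 0.001, 1.847]
contact_force: [-0.3, 0.2, -3.3]
grip_width: 0.202
grip_force: 30.0
```

Emit:
step_arm:
  deltas:
    - [0.9,0,0,0.003,0,0,0]
    - [0.9,0,0,0.006,0,0,0]
    - [0.9,0,0,0.008,0,0,0]
    - [0.9,0,0,0.01,0,0,0]
    - [0.9,0,0,0.01,0,0,0]

```text
time_s: 39.85
tcp_pos: [433.8, 394.1, 169.3]
tcp_rot: [-3.141, 0.001, 1.847]
contact_force: [0.2, -0.3, -2.6]
grip_width: 0.206
grip_force: 30.0
```

```bash
python3 - <<'E'
from h import *
st()
E
```

```text
{'time_s': np.float64(39.85), 'tcp_pos': array([433.848, 394.095, 169.302]), 'tcp_rot': array([-3.141e+00,  1.000e-03,  1.847e+00]), 'qpos': array([-0.707,  0.221, -0.088,  1.684,  0.021,  1.239, -0.523]), 'contact_force': array([ 0.193, -0.334, -2.594]), 'moment': array([0.014, 0.03 , 0.021]), 'grip_width': np.float64(0.206), 'grip_force': np.float64(29.99)}
```

Emit:
step_arm:
  deltas:
    - [0.9,-0.001,0.001,0,0,0,0]
    - [0.9,-0.001,0.001,0.001,0,0,0]
    - [0.9,-0.001,0.001,0.002,0,0,0]
    - [0.9,-0.001,0.001,0.003,0,0,0]
    - [0.9,-0.001,0.001,0.004,0,0,0]

```text
time_s: 40.35
tcp_pos: [435.2, 393.6, 165.6]
tcp_rot: [-3.141, 0.0, 1.847]
contact_force: [-0.4, 0.4, -1.9]
grip_width: 0.206
grip_force: 30.0
```

Emit:
step_arm:
  deltas:
    - [0.9,0,0,0.001,0,0,0]
    - [0.9,0,0,0.002,0,0,0]
    - [0.9,0,0,0.003,0,0,0]
    - [0.9,0,0,0.003,0,0,0]

```text
time_s: 40.75
tcp_pos: [435.4, 394.0, 163.5]
tcp_rot: [3.141, -0.0, 1.847]
contact_force: [-0.8, -0.0, 3.9]
grip_width: 0.203
grip_force: 30.0
```

```bash
python3 - <<'E'
from h import *
st()
E
```

```text
{'time_s': np.float64(40.75), 'tcp_pos': array([435.445, 394.003, 163.47 ]), 'tcp_rot': array([ 3.141, -0.   ,  1.847]), 'qpos': array([-0.705,  0.226, -0.087,  1.69 ,  0.021,  1.226, -0.521]), 'contact_force': array([-0.762, -0.035,  3.94 ]), 'moment': array([-0.038,  0.357, -0.027]), 'grip_width': np.float64(0.203), 'grip_force': np.float64(29.998)}
```

Emit:
step_arm:
  deltas:
    - [0.9,0,0,0.0015,0,0,0]
    - [0.9,0,0,0.003,0,0,0]
    - [0.9,0,0,0.0045,0,0,0]
    - [0.9,0,0,0.006,0,0,0]
    - [0.9,0,0,0.006,0,0,0]

```text
time_s: 41.25
tcp_pos: [435.3, 394.1, 158.7]
tcp_rot: [3.14, -0.0, 1.847]
contact_force: [-3.0, -1.1, 11.4]
grip_width: 0.204
grip_force: 30.0
```

```bash
python3 - <<'E'
from h import *
st()
E
```

```text
{'time_s': np.float64(41.25), 'tcp_pos': array([435.325, 394.061, 158.674]), 'tcp_rot': array([ 3.14 , -0.   ,  1.847]), 'qpos': array([-0.705,  0.229, -0.088,  1.696,  0.021,  1.216, -0.521]), 'contact_force': array([-3.046, -1.051, 11.371]), 'moment': array([-0.568,  0.807, -0.036]), 'grip_width': np.float64(0.204), 'grip_force': np.float64(30.003)}
```

Emit:
step_arm:
  deltas:
    - [0.9,0,0,0.001,0,0,0]
    - [0.9,0,0,0.002,0,0,0]
    - [0.9,0,0,0.002,0,0,0]

```text
time_s: 41.55
tcp_pos: [435.4, 394.1, 158.7]
tcp_rot: [3.14, -0.001, 1.847]
contact_force: [-5.7, -3.8, 19.9]
grip_width: 0.206
grip_force: 30.0
```

Emit:
step_arm:
  deltas:
    - [0.9,0,0,0.001,0,0,0]
    - [0.9,0,0,0.002,0,0,0]
    - [0.9,0,0,0.002,0,0,0]

```text
time_s: 41.85
tcp_pos: [435.3, 394.1, 158.6]
tcp_rot: [3.139, -0.001, 1.847]
contact_force: [-8.8, -6.8, 28.4]
grip_width: 0.209
grip_force: 30.0
```

```bash
python3 - <<'E'
from h import *
st()
E
```

```text
{'time_s': np.float64(41.85), 'tcp_pos': array([435.342, 394.067, 158.566]), 'tcp_rot': array([ 3.139e+00, -1.000e-03,  1.847e+00]), 'qpos': array([-0.705,  0.228, -0.088,  1.697,  0.022,  1.215, -0.522]), 'contact_force': array([-8.798, -6.83 , 28.406]), 'moment': array([-1.878,  2.145, -0.005]), 'grip_width': np.float64(0.209), 'grip_force': np.float64(30.015)}
```

The TCP stays at 158.6 while the force rises to 28 N, so the lid has bottomed out. I'll relax, open and withdraw, then check.

Emit:
step_arm:
  deltas:
    - [0.9,0,0,-0.002,0,0,0]
    - [0.9,0,0,-0.004,0,0,0]
    - [0.9,0,0,-0.006,0,0,0]

```text
time_s: 42.15
tcp_pos: [435.3, 394.0, 158.8]
tcp_rot: [3.141, -0.0, 1.847]
contact_force: [0.8, 2.0, -3.8]
grip_width: 0.206
grip_force: 30.0
```

Emit:
step_arm:
  deltas:
    - [-0.3,0,0,0,0,0,0]
    - [-0.3,0,0,0,0,0,0]
    - [-0.3,0,0,0,0,0,0]
    - [-0.3,0,0,0,0,0,0]
    - [-0.3,0,0,0,0,0,0]

```text
time_s: 42.65
tcp_pos: [435.3, 393.3, 158.3]
tcp_rot: [-3.141, 0.001, 1.847]
contact_force: [-0.1, 0.8, 0.1]
grip_width: 0.575
grip_force: 0.0
```

Emit:
step_arm:
  deltas:
    - [-0.3,0,0,0,0,0,0]
    - [-0.3,0,0,-0.03,0,0,0]
    - [-0.3,0,0,-0.07,0,0,0]
    - [-0.3,0,0,-0.11,0,0,0]
    - [-0.3,0,0,-0.11,0,0,0]

```text
time_s: 43.15
tcp_pos: [437.4, 395.8, 275.4]
tcp_rot: [3.132, -0.005, 1.847]
contact_force: [1.3, -0.5, -0.2]
grip_width: 0.654
grip_force: 0.0
```

```bash
python3 - <<'E'
from h import *
st(); plan([(530,290,290,1.7),(600,180,290,1.6)])
E
```

```text
{'time_s': np.float64(43.15), 'tcp_pos': array([437.438, 395.752, 275.426]), 'tcp_rot': array([ 3.132, -0.005,  1.847]), 'qpos': array([-0.706,  0.167, -0.085,  1.534,  0.015,  1.43 , -0.516]), 'contact_force': array([ 1.256, -0.502, -0.212]), 'moment': array([ 0.02 , -0.014,  0.005]), 'grip_width': np.float64(0.654), 'grip_force': np.float64(0.0)}
[-0.1269, 0.0604, -0.0146] [0.009, -0.006, 0.147]
[-0.1181, 0.0552, 0.0] [0.0, -0.0, 0.1]
```

Emit:
step_arm:
  deltas:
    - [-0.3,-0.03,0.015,-0.01,0.009,-0.006,0.03]
    - [-0.3,-0.06,0.03,-0.015,0.009,-0.006,0.06]
    - [-0.3,-0.095,0.045,-0.015,0.009,-0.006,0.1]
    - [-0.3,-0.127,0.06,-0.015,0.009,-0.006,0.147]

```text
time_s: 43.55
tcp_pos: [528.5, 286.3, 283.4]
tcp_rot: [-3.133, 0.008, 1.698]
contact_force: [-0.0, 0.5, -0.6]
grip_width: 0.652
grip_force: 0.0
```

```bash
python3 - <<'E'
from h import *
import time
s=manip.state(); p,D=cams.get_image("wrist"); p,D=cams.get_image("wrist"); m=cams.camera_model("wrist"); cv2.imwrite("pics/w6.png",p[...,::-1]); np.save("pics/w6.npy",D)
v,u=np.mgrid[0:420,0:560]; C=cloud(m,np.c_[u.ravel(),v.ravel()],D).reshape(420,560,3)
b=(np.hypot(C[...,0]-436,C[...,1]-393.5)<95)&(C[...,2]>140)&(C[...,2]<163)&(D>0)&(v<245); P=C[b]
A=np.c_[P[:,0]-436,P[:,1]-393.5,np.ones(len(P))]; print("disc plane",np.linalg.lstsq(A,P[:,2],rcond=None)[0],len(P))
E
```

```text
disc plane [-1.87040683e-04 -6.03854162e-04  1.52992632e+02] 28885
```

Emit:
step_arm:
  deltas:
    - [-0.3,-0.04,0.02,0,0,0,0.03]
    - [-0.3,-0.08,0.04,0,0,0,0.06]
    - [-0.3,-0.12,0.06,0,0,0,0.1]
    - [-0.3,-0.16,0.075,0,0,0,0.13]
    - [-0.3,-0.2,0.09,0,0,0,0.15]

```text
time_s: 44.15
tcp_pos: [642.9, 100.2, 283.6]
tcp_rot: [-3.133, 0.008, 1.55]
contact_force: [-0.5, -0.9, -0.2]
grip_width: 0.651
grip_force: 0.0
```

Emit:
step_arm:
  deltas:
    - [-0.3,-0.04,0.01,0,0,0,0.03]
    - [-0.3,-0.08,0.02,0,0,0,0.06]
    - [-0.3,-0.12,0.03,0,0,0,0.1]
    - [-0.3,-0.16,0.04,0,0,0,0.13]
    - [-0.3,-0.16,0.04,0,0,0,0.13]

```text
time_s: 44.65
tcp_pos: [678.9, -68.7, 284.4]
tcp_rot: [-3.135, 0.015, 1.409]
contact_force: [0.2, -0.2, 0.1]
grip_width: 0.648
grip_force: 0.0
```

```bash
python3 - <<'E'
from h import *
st()
for n in("scene","top"):
    m=cams.camera_model(n); p,D=cams.get_image(n); cv2.imwrite(f"pics/{n}9.png",p[...,::-1])
    v,u=np.mgrid[0:420,0:560]; C=cloud(m,np.c_[u.ravel(),v.ravel()],D).reshape(420,560,3); H=hsv(p); B=(H[...,0]>100)&(H[...,0]<130)&(H[...,1]>130)
    near=(np.hypot(C[...,0]-436,C[...,1]-393)<95)&(D>0)&B; P=C[near&(C[...,2]>140)&(C[...,2]<164)]
    A=np.c_[P[:,0]-436,P[:,1]-393.5,np.ones(len(P))]; print(n,"disc plane",np.linalg.lstsq(A,P[:,2],rcond=None)[0].round(4),len(P))
    b=near&(C[...,2]>178)&(C[...,2]<195); print(" rib",np.array(cv2.minAreaRect(np.float32(C[b][:,:2]))[0]).round(1),C[b][:,2].mean().round(1))
    b=B&(np.hypot(C[...,0]-436,C[...,1]-393)<130); c=blob(b); k,r=circ(plane(m,c,154)); print(" lid",k.round(1),r.round(1))
E
```

```text
{'time_s': np.float64(44.65), 'tcp_pos': array([678.874, -68.744, 284.401]), 'tcp_rot': array([-3.135,  0.015,  1.409]), 'qpos': array([-0.137,  0.382,  0.27 ,  1.263, -0.085,  1.516, -0.043]), 'contact_force': array([ 0.229, -0.16 ,  0.096]), 'moment': array([-0.157,  0.022, -0.014]), 'grip_width': np.float64(0.648), 'grip_force': np.float64(0.0)}
scene disc plane [-2.600000e-03 -1.800000e-03  1.555721e+02] 3466
 rib [438.4 394.8] 183.7
 lid [446.9 396.7] 109.4
top disc plane [7.000000e-04 2.000000e-04 1.544739e+02] 4577
 rib [435.6 392.3] 184.2
 lid [434.4 391.2] 104.7
```

View pics/scene9.png

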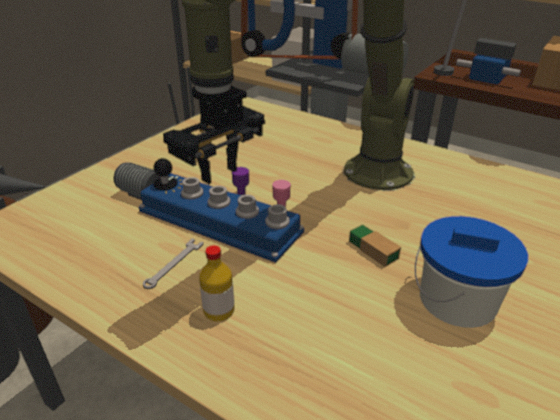

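The lid sits level (tilt under 0.003) at home height and about 1 mm from the pail centre in both cameras. The noses are empty and the bystanders haven't moved. I'll hand it in.

```bash
python3 -c "
from plant import manip
print(manip.hand_in())"
```

```text
the job is handed in; nothing more can be done
None
```

The job is handed in: the dial is at zero, all three bobs are in the pail, and the lid is pressed home, level and about 1 mm off centre by camera; the hand-in gave no verdict.

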